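Make up the titration kit and the plating kit

ROBOT

A 6-joint arm with a two-finger parallel gripper is mounted at the origin on a cart in front of the work surface, level with it; the furniture and walls round the work are solid. World frame = base frame: x ahead of the robot, y to its left, z up, the work surface at z = 0. Lengths are in m, angles in rad, forces in N, time in s.
With the tool pointing down it reaches from about 0.325 to 0.9 m from the base axis. Payload 6.1 kg.
Tool frame: the origin (TCP) lies midway between the tips of the shut fingers; the grasp point (between the pads) lies 19 mm behind it (robot.grip_point_offset is the x of the grasp point in the tool frame, in m); x points along the fingers, y is the direction in which the jaws open and shut, and the axes are right-handed (so a half turn about x gives the same grasp; the last joint's range is limited). The gripper opens to 87 mm and grips with 3 to 60 N. Pads are 19 mm wide; open, the fingers measure 117 mm over their backs; the gripper's body (75 mm by 190 mm) begins 51 mm behind the grasp point.
Start: joints at [-1.439, 0.22, 1.526, -0, 1.395, -0.126], TCP at [0.159, -0.604, 0.223] pointing down, gripper open.
Joint ranges: [-2.98, 2.98], [-0.91, 2.08], [0.09, 2.57], [-1.24, 4.39], [0.2, 2.65], [-2.68, 2.68]. Speed limits (rad/s): [2.57, 2.57, 3.01, 3.14, 3.14, 3.14].

INTERFACE

Orientations are given as [roll, pitch, yaw] about the fixed x, y, z axes, in that order (R = Rz(yaw) Ry(pitch) Rx(roll)).
In Python, from workcell import robot gives the robot as it stands.
- The arm moves only by the tool send_rows, never from a script. Its argument "moves" is a list of rows, each an object with "gripper": the opening, from -1 (shut) to 1 (fully open); "linear": the shift along the tool's x, y, z in mm, a list of three; "rot": the turn, a rotation vector about the tool's x, y, z in rad, a list of three. A call has 1 to 5 rows; each row is the pose to reach, as a shift and turn from the pose commanded when the call began, along the tool's axes at that moment; what a row does not reach only later rows make up. A row lasts 1/8 s, in which the tool goes at most 62.5 mm and 10.7 degrees, less where a joint would pass 70% of its speed; a pose out of reach is approached as far as the arm can. A call with a gripper value outside its range is refused whole. The fingers move at their own pace and stop on an object; "grip_force" is the grip in N (left out, the last holds). Time passes only in rows, so rows that repeat a pose let the fingers close. It gives the time, the measured TCP pose, the force and the opening at its end, in the units of the state.
- robot.get_state(): the state, without advancing time (a new reading comes with each control period).
- robot.grab_frame(name): name is "scene" or "top"; returns a dict with "image" (384x512x3 uint8, red, green, blue), "z_map" (384x512 float32, m along the optical axis (not along the pixel's ray), 0 where there is no reading), "fovy" (degrees; the focal length in pixels is half the picture's height over the tangent of half this angle, whatever the lens; pixels are square), "cx", "cy" (the principal point, pixels), "D" ([k1, k2, p1, p2, k3] as OpenCV has them; the pictures are not rectified), "world_to_cam" (4x4, takes a point from world to camera coordinates). Camera axes: x right, y down, z forward; pixel columns grow to the right and rows downward; lengths in m; the calibration is good to about 2 mm. A picture is of the moment at which its call begins.
- robot.sign_off(): hands the job in, once; it reports no verdict.
The state is a dict: "time_s": time; "qpos": joint angles; "joint_vel": joint speeds; "joint_torque": joint torques, N m; "eef_pos": TCP position; "tcp_rot": TCP orientation; "wrist_force": force on the tool from outside, world axes, zero at the start; "wrist_torque": the same for the moment, N m; "opening": finger opening in m.
Only numpy, scipy, OpenCV 4.12 (cv2) and the standard library are available. Lean on these libraries where they do the work, as an engineer would, in place of code of your own. Each camera call takes 0.05 s, during which the arm holds its last target. There are 200 camera calls.

TASK

Make up the two practical kits from the stock on the bench. The small glass beaker, the clear box of stir bars and the amber dropper bottle go into the yellow titration tray; the Petri dish and the blue-capped tube go into the blue plating tray. Stand each upright and fully down on the floor of the cut-out of its tray that suits it, let nothing fall over, and leave the conical flask, the rubber stopper and the timer where they are.

Things in the scene. Friction and masses are not known exactly. Their poses are not given: they have to be found in the camera images.
- titration_tray: Yellow kit tray, 94 x 217 x 31 mm (x, y, z), fixed, charcoal foam flush at z 30. Origin: centre of underside; y along the row of THREE yellow-floored cut-outs. In tray frame, mm: beaker, round 62, centre (0, 66), floor z 15; stir-bar box, 56 in x by 76 in y, centre (0, -12), floor z 20; dropper bottle, round 46, centre (0, -80), floor z 8.
- plating_tray: Blue kit tray, 94 x 150 x 31 mm (x, y, z), fixed, charcoal foam flush at z 30. Origin: centre of underside; y along the row of TWO blue-floored round cut-outs. In tray frame, mm: Petri dish, 74 wide, centre (0, 28), floor z 22; tube, 44 wide, centre (0, -43), floor z 8. (A shelf edge hangs over the bench from x 0.63 m, at z 0.55 m: carry tall things across in front of it.)
- beaker: Small open glass beaker, straight wall 48 mm across, lip 52 mm, 65 mm tall, 50 g, standing upright. Origin: centre of its underside. Can be gripped across the outside of the wall at mid height.
- stir_bar_box: Small closed box of clear plastic holding stir bars, 42 x 62 x 22 mm (x, y, z), 40 g, lid shut and fixed. Origin: centre of its underside; x is the short side: grip across it. Goes into its cut-out with its long side along the tray, either way round.
- dropper_bottle: Amber glass dropper bottle with black cap and dropper bulb, 34 mm across, 129 mm tall over the bulb, 90 g, standing upright. Straight-sided up to 76 mm, then narrowing; grip it across the upper part of the straight side, about 60 to 75 mm up. Origin: centre of its underside.
- petri_dish: Flat round Petri dish of clear plastic with pale agar and a closed lid, 61 mm across, 16 mm high, 25 g. Origin: centre of its underside. Grip it across the rim; in its cut-out only the upper 8 mm stand above the foam, so grip it by its upper half.
- tube: Clear 50 ml tube with a BLUE screw cap, standing upright on its skirt, 110 mm tall, 45 g; the cap is 34 mm across and takes the top 12 mm, the body narrows to 28 mm at the foot. Grip it across the cap. Origin: centre of its underside.
- flask: Conical glass flask with pale green solution, 64 mm across the foot, 105 mm tall. Loose bystander, belongs to neither kit. Origin: centre of its underside.
- stopper: Red-brown rubber stopper, 27 mm across, 24 mm high. Loose bystander, belongs to neither kit. Origin: centre of its underside.
- bench_timer: White digital timer lying flat, 58 x 62 x 17 mm. Loose bystander, belongs to neither kit. Origin: centre of its underside.
There are look-alikes about, which are no part of the job. What is shaped like the tube but pink is not meant.

How it is judged:
At the end, for the whole second after the job is handed in: Beaker, stir-bar box and dropper bottle stand in their cut-outs of the yellow tray, Petri dish and tube in those of the blue tray: each within 11 mm of the cut-out's centre along both tray axes, underside within 4 mm of its floor, upright within 0.12 rad, at rest (x of beaker in the frame of titration_tray between -0.011 and 0.011 m and y of beaker in the frame of titration_tray between 0.055 and 0.077 m and z of beaker in the frame of titration_tray between 0.011 and 0.019 m and angle between each of beaker, stir_bar_box, dropper_bottle, petri_dish, tube's own z axis and vertical below 0.12 rad and linear speed of each of beaker, stir_bar_box, dropper_bottle, petri_dish, tube below 0.02 m/s and x of stir_bar_box in the frame of titration_tray between -0.011 and 0.011 m and y of stir_bar_box in the frame of titration_tray between -0.023 and -0.001 m and z of stir_bar_box in the frame of titration_tray between 0.016 and 0.024 m and x of dropper_bottle in the frame of titration_tray between -0.011 and 0.011 m and y of dropper_bottle in the frame of titration_tray between -0.091 and -0.069 m and z of dropper_bottle in the frame of titration_tray between 0.004 and 0.012 m and x of petri_dish in the frame of plating_tray between -0.011 and 0.011 m and y of petri_dish in the frame of plating_tray between 0.017 and 0.039 m and z of petri_dish in the frame of plating_tray between 0.018 and 0.026 m and x of tube in the frame of plating_tray between -0.011 and 0.011 m and y of tube in the frame of plating_tray between -0.054 and -0.032 m and z of tube in the frame of plating_tray between 0.004 and 0.012 m); the robot touches nothing.
It fails at once if the conical flask is shifted by more than 25 mm (distance of flask from where it was at the start of the episode above 0.025 m).
It fails at once if the rubber stopper is shifted by more than 25 mm (distance of stopper from where it was at the start of the episode above 0.025 m).
It fails at once if the timer is shifted by more than 25 mm (distance of bench_timer from where it was at the start of the episode above 0.025 m).
It fails at once if the beaker, the dropper bottle, the tube or the conical flask falls over (angle between any of beaker, dropper_bottle, tube, flask's own z axis and vertical above 0.9 rad).
It also fails if it takes over 131 s, if anything falls off the work surface, if the arm or the gripper's body presses on something with over 40 N, if the wrist force passes 120 N, or if a joint passes its speed limit or range.

## Working session

There is one attempt and no reset: what is moved stays moved. The work goes in short steps, Python scripts to look and compute and a tool call to move; the robot and the scene stay as the last step left them, time stands still between calls to the robot, and variables do not carry over. Pictures are saved under pics/ and viewed, on a budget of 14 in all, crops included, one or two more only if the job needs it, and the job is handed in when it is done.

Besides the shell and the picture viewer there is one more tool, called after ">>>" by a JSON object that holds its "name" and its "arguments", one argument or row to a line. send_rows: Moves the arm, as the interface text tells. Its arguments: {"type":"object","properties":{"moves":{"type":"array","items":{"type":"object","properties":{"gripper":{"type":"number"},"linear":{"type":"array","items":{"type":"number"}},"rot":{"type":"array","items":{"type":"number"}}}}},"grip_force":{"type":"number"}},"required":["moves"]}

```bash
ls; mkdir -p pics; cat > h.py <<'E'
import numpy as np, cv2, pickle
from workcell import robot
def grab(name,save):
    f=robot.grab_frame(name); pickle.dump(f,open(save+'.pkl','wb'))
    cv2.imwrite('pics/'+save+'.png',cv2.cvtColor(f['image'],cv2.COLOR_RGB2BGR)); return f
def load(s): return pickle.load(open(s+'.pkl','rb'))
def K(f):
    fl=f['image'].shape[0]/2/np.tan(np.radians(f['fovy'])/2)
    return np.array([[fl,0,f['cx']],[0,fl,f['cy']],[0,0,1.]])
def ray(f,uv):
    n=cv2.undistortPoints(np.array(uv,float).reshape(-1,1,2),K(f),np.array(f['D'],float)).reshape(-1,2)
    T=np.linalg.inv(np.array(f['world_to_cam'])); d=np.c_[n,np.ones(len(n))]@T[:3,:3].T
    return T[:3,3],d
def at_z(f,uv,z):
    o,d=ray(f,uv); return o+d*((z-o[2])/d[:,2])[:,None]
def by_depth(f,uv):
    o,d=ray(f,uv); zz=np.array([f['z_map'][int(round(v)),int(round(u))] for u,v in uv]); return o+d*zz[:,None]
def proj(f,P):
    T=np.array(f['world_to_cam']); r,_=cv2.Rodrigues(T[:3,:3])
    return cv2.projectPoints(np.array(P,float).reshape(-1,1,3),r,T[:3,3],K(f),np.array(f['D'],float))[0].reshape(-1,2)
E
python3 - <<'E'
from h import *
for n in('scene','top'):
    f=grab(n,n+'0'); T=np.linalg.inv(np.array(f['world_to_cam']))
    print(n,f['fovy'],f['cx'],f['cy'],f['D'],T.round(3).tolist(),(f['z_map']==0).mean())
s=robot.get_state(); print(s, robot.grip_point_offset)
a=cv2.imread('pics/top0.png'); cv2.imwrite('pics/top0b.png',cv2.resize(a,(800,600),interpolation=cv2.INTER_CUBIC))
E
```

```text
pics
scene 48.106156364368594 252.51790956970797 187.2690883033215 [-0.07858451  0.          0.          0.          0.        ] [[-0.834, -0.319, 0.451, 0.005], [-0.552, 0.501, -0.666, 0.821], [-0.013, -0.804, -0.594, 0.719], [0.0, 0.0, 0.0, 1.0]] 0.003977457682291667
top 44.131305209577704 259.0846692387291 196.61786175192142 [-0.15486007  0.          0.          0.          0.        ] [[-0.027, -0.991, 0.134, 0.349], [-1.0, 0.029, 0.011, 0.032], [-0.015, -0.134, -0.991, 1.365], [0.0, 0.0, 0.0, 1.0]] 0.0038604736328125
{'time_s': 0.1, 'qpos': array([-1.43910284e+00,  2.21111183e-01,  1.52751604e+00, -2.14855976e-05,
        1.39468042e+00, -1.26086281e-01]), 'joint_vel': array([ 0.00170551, -0.00101013, -0.00388155, -0.00028464,  0.00083446,
       -0.00226834]), 'joint_torque': array([ 1.42998968e-03, -4.95945740e+01, -3.88519049e+01,  7.00193457e-02,
        5.14937995e-02, -5.40342580e-05]), 'eef_pos': array([ 0.15925746, -0.60379091,  0.22155876]), 'tcp_rot': array([-1.6845527,  1.5690812,  1.7148235]), 'wrist_force': array([ 1.10832068,  1.52974052, -0.2739136 ]), 'wrist_torque': array([ 0.02336422, -0.04274093, -0.00772935]), 'opening': 0.08676121246591909} -0.0187
```

View pics/top0b.png

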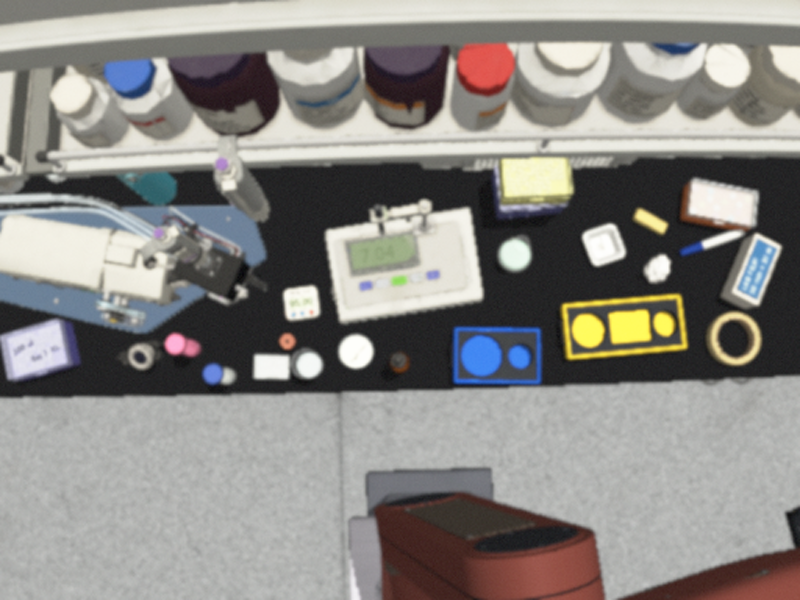

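View pics/scene0.png

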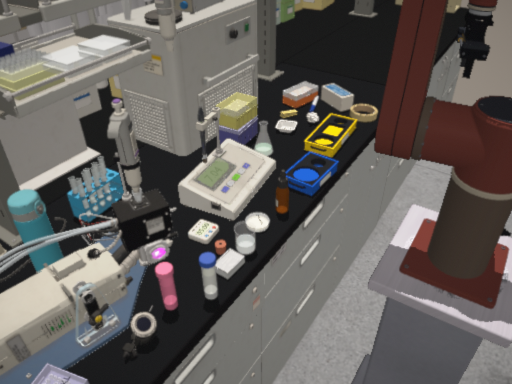

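Top (800x600): the blue-capped tube is at (213,374), with its pink look-alike at (180,345). The stir-bar box is near (271,367), beaker (307,364), Petri dish (356,351), dropper bottle (400,362). The trays are at (497,355) and (624,326), flask (515,255), stopper (288,341), timer (302,302). Possible confusions are the white weighing boat (603,245) and the tape ring (140,355). I'll check with enlarged crops.

```bash
python3 - <<'E'
from h import *
a=cv2.imread('pics/top0.png'); s=cv2.imread('pics/scene0.png')
def crop(i,c0,c1,r0,r1,k):
    b=cv2.resize(i[r0:r1,c0:c1],None,fx=k,fy=k,interpolation=cv2.INTER_CUBIC)
    for c in range((c0+9)//10*10,c1,10):
        cv2.line(b,((c-c0)*k,0),((c-c0)*k,8),(0,255,0),1); cv2.putText(b,str(c),((c-c0)*k+2,16),0,.32,(0,255,0),1)
    for r in range((r0+9)//10*10,r1,10):
        cv2.line(b,(0,(r-r0)*k),(8,(r-r0)*k),(0,255,0),1); cv2.putText(b,str(r),(10,(r-r0)*k+4),0,.32,(0,255,0),1)
    return b
p=crop(a,125,285,188,250,5); q=crop(a,285,445,185,250,5)
cv2.imwrite('pics/c1.png',np.vstack([p,q])[:600])
cv2.imwrite('pics/c2.png',crop(s,140,300,165,315,4)[:600])
f=load('top0'); g=load('scene0')
names=dict(tube=(213,374),box=(271,367),beaker=(307,364),petri=(356,351),dropper=(400,362),flask=(515,255),stopper=(288,341),timer=(302,302),pink=(176,344))
for k,v in names.items(): print(k,by_depth(f,[(v[0]*.64,v[1]*.64)]).round(3))
for z in ([(453,330),(540,329),(541,382),(454,383),(562,303),(682,295),(687,349),(566,358)],): print(at_z(f,np.array(z)*.64,.031).round(3))
E
```

```text
tube [[0.413 0.379 0.107]]
box [[0.428 0.294 0.021]]
beaker [[0.431 0.226 0.032]]
petri [[0.453 0.138 0.017]]
dropper [[0.425 0.056 0.121]]
flask [[ 0.614 -0.154  0.062]]
stopper [[0.474 0.262 0.021]]
timer [[0.547 0.237 0.015]]
pink [[0.466 0.444 0.111]]
[[ 0.485 -0.04   0.031]
 [ 0.482 -0.198  0.031]
 [ 0.386 -0.195  0.031]
 [ 0.389 -0.038  0.031]
 [ 0.529 -0.241  0.031]
 [ 0.537 -0.468  0.031]
 [ 0.437 -0.47   0.031]
 [ 0.428 -0.243  0.031]]
```

View pics/c1.png

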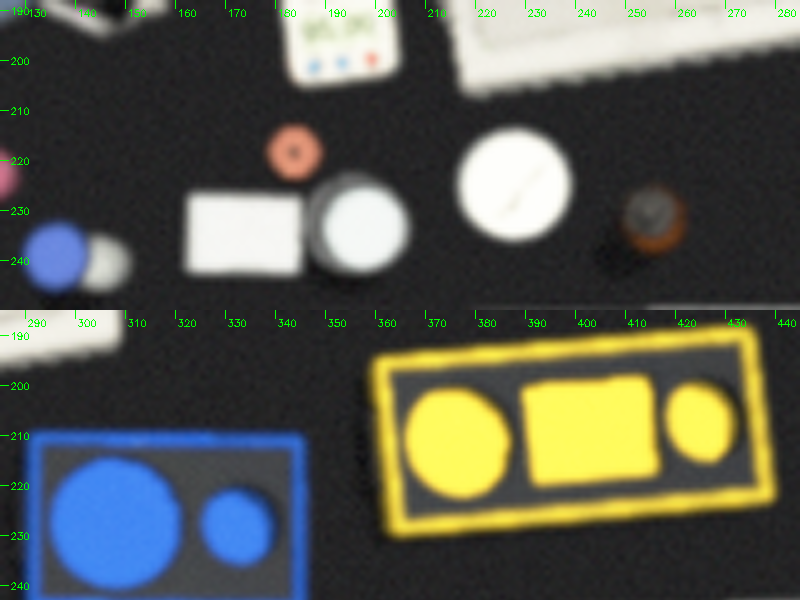

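View pics/c2.png

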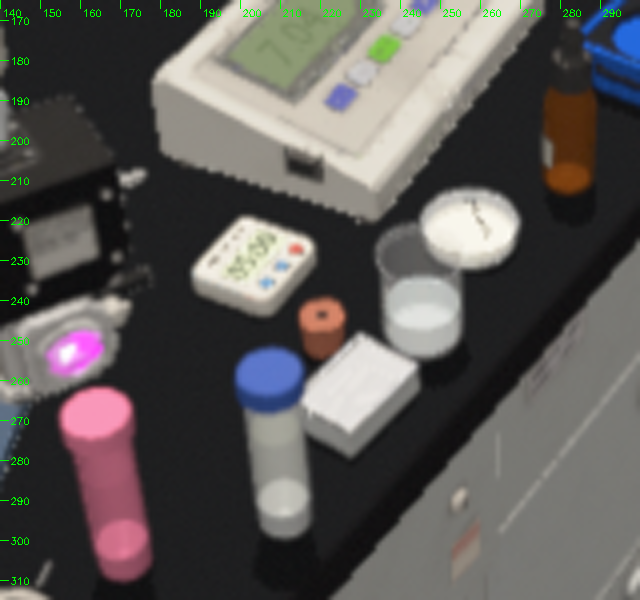

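Crops: the blue cap is at (136,239), next to the pink tube, so the choice is clear. Box centre is (174,235), beaker rim (196.6,232.6), Petri dish (228,225), dropper bulb (256,230). Blue holes are at (308,228) and (332,228). Now I'll measure from both views with depth.

```bash
python3 - <<'E'
from h import *
from scipy.spatial.transform import Rotation as Ro
s=robot.get_state(); R=Ro.from_euler('xyz',s['tcp_rot']).as_matrix(); print('R',R.round(3).tolist())
def cloud(f):
    v,u=np.mgrid[0:384,0:512]; uv=np.c_[u.ravel(),v.ravel()].astype(float); o,d=ray(f,uv)
    z=f['z_map'].ravel(); P=o+d*z[:,None]; P[z==0]=np.nan; return P
for n in('top0','scene0'):
    f=load(n); P=cloud(f); hsv=cv2.cvtColor(f['image'],cv2.COLOR_RGB2HSV).reshape(-1,3).astype(int)
    print(n,'bench z',np.nanmedian(P[(abs(P[:,0]-.42)<.03)&(abs(P[:,1])<.03)&(P[:,2]<.02),2]))
    def reg(x0,x1,y0,y1,z0,z1): return (P[:,0]>x0)&(P[:,0]<x1)&(P[:,1]>y0)&(P[:,1]<y1)&(P[:,2]>z0)&(P[:,2]<z1)
    for nm,(x0,x1,y0,y1),col in(('yellow',(.38,.58,-.5,-.21),(18,35)),('blue',(.35,.52,-.215,-.02),(100,125))):
        c=(hsv[:,0]>col[0])&(hsv[:,0]<col[1])&(hsv[:,1]>120)&(hsv[:,2]>80)
        for z0,z1 in((.026,.037),):
            m=reg(x0,x1,y0,y1,z0,z1)&c; r=cv2.minAreaRect((P[m,:2]*1000).astype(np.float32)); print(nm,'rim',r,m.sum(),np.median(P[m,2]))
        m=reg(x0,x1,y0,y1,.026,.037); r=cv2.minAreaRect((P[m,:2]*1000).astype(np.float32)); print(nm,'all',r,m.sum())
        # floors from connected comps of colour
        m=(reg(x0,x1,y0,y1,-.005,.027)&c).reshape(384,512).astype(np.uint8)
        k,l,st,ce=cv2.connectedComponentsWithStats(m)
        for i in range(1,k):
            if st[i,4]>40:
                q=P[(l==i).ravel()]; print('  floor',np.median(q,0).round(4),((q.min(0)+q.max(0))/2).round(4),st[i,4])
    for nm,b in dict(tube=(.38,.45,.345,.41,.09,.13),tubeall=(.38,.45,.335,.41,.004,.13),box=(.39,.46,.257,.335,.012,.03),beakertop=(.39,.47,.19,.256,.055,.075),beaker=(.39,.47,.19,.256,.006,.075),petri=(.4,.5,.09,.19,.008,.025),drop_low=(.39,.46,.02,.09,.02,.08),drop=(.39,.46,.02,.09,.08,.15),stopper=(.45,.5,.24,.28,.01,.04)).items():
        q=P[reg(*b)]; print(nm,len(q),*( ((np.percentile(q,1,0)+np.percentile(q,99,0))/2).round(4), q.max(0).round(4),q.min(0).round(4)) if len(q)>5 else '')
    q=P[reg(.3,.6,-.6,.5,.05,.5)]; 
    for y in np.arange(-.6,.5,.1):
        w=q[(q[:,1]>y)&(q[:,1]<y+.1)]; print(round(y,1),w[:,2].max().round(3) if len(w) else 0,end='; ')
    g=P[reg(0,.35,-.85,-.4,.2,.5)]
    print('\ngrip', [(round(z,2),*((g[(abs(g[:,2]-z)<.01)]-s['eef_pos'])@R)[:,1:].round(3).min(0),*((g[(abs(g[:,2]-z)<.01)]-s['eef_pos'])@R)[:,1:].round(3).max(0)) for z in np.arange(.22,.42,.02) if (abs(g[:,2]-z)<.01).sum()>3])
E
```

```text
R [[-0.0, 0.255, -0.967], [0.002, -0.967, -0.255], [-1.0, -0.002, -0.0]]
top0 bench z -0.000777424545922889
yellow rim ((483.4755859375, -353.40203857421875), (102.04939270019531, 226.05093383789062), 2.9625062942504883) 728 0.03106726631697143
yellow all ((504.0348205566406, -350.361083984375), (143.42726135253906, 229.99960327148438), 2.9625065326690674) 1475
  floor [ 0.4855 -0.4785  0.0013] [ 0.4923 -0.4755  0.0105] 65
  floor [ 0.4728 -0.2582  0.0017] [ 0.4829 -0.2974  0.011 ] 144
  floor [ 0.4848 -0.3685  0.019 ] [ 0.4841 -0.367   0.0183] 517
  floor [ 0.488  -0.4387  0.0075] [ 0.4871 -0.4345  0.0132] 175
  floor [ 0.4802 -0.2916  0.0147] [ 0.4803 -0.29    0.0163] 354
blue rim ((437.1697692871094, -116.4615249633789), (156.2056427001953, 99.51206970214844), 87.95647430419922) 554 0.031030268147025808
blue all ((437.0308532714844, -117.83965301513672), (164.51869201660156, 99.50003051757812), 88.04413604736328) 1132
  floor [ 0.4394 -0.0888  0.0216] [ 0.4396 -0.087   0.0205] 518
  floor [ 0.4361 -0.1607  0.0074] [ 0.4348 -0.1597  0.0125] 191
tube 138 [0.4136 0.3791 0.1067] [0.42
[... 3124 characters left out ...]
 np.float64(0.011)), (np.float64(0.28), np.float64(-0.064), np.float64(-0.012), np.float64(-0.054), np.float64(0.009)), (np.float64(0.3), np.float64(-0.094), np.float64(-0.04), np.float64(0.082), np.float64(0.036)), (np.float64(0.32), np.float64(-0.1), np.float64(-0.039), np.float64(0.088), np.float64(0.036)), (np.float64(0.34), np.float64(-0.1), np.float64(-0.038), np.float64(0.096), np.float64(0.037)), (np.float64(0.36), np.float64(-0.056), np.float64(-0.028), np.float64(0.013), np.float64(0.022)), (np.float64(0.38), np.float64(-0.057), np.float64(-0.038), np.float64(0.007), np.float64(0.036)), (np.float64(0.4), np.float64(-0.055), np.float64(-0.039), np.float64(0.008), np.float64(0.035))]
```

```bash
python3 - <<'E'
from h import *
t=load('top0');g=load('scene0')
print('top body',at_z(t,[(256.2,232.0)],.076).round(4),'bulb',at_z(t,[(255.6,230.2)],.129).round(4))
def tri(a,b):
    o1,d1=ray(t,[a]);o2,d2=ray(g,[b]);d1=d1[0];d2=d2[0]
    s=np.linalg.lstsq(np.c_[d1,-d2],o2-o1,rcond=None)[0];p=o1+s[0]*d1;q=o2+s[1]*d2;return ((p+q)/2).round(4),np.linalg.norm(p-q).round(4)
print('bulb tri',tri((255.6,230.2),(280.5,172.)))
print('petri tri',tri((228,224.8),(257.5,222)))
print('tube tri',tri((136.2,239.4),(207.4,255.5)))
print('box tri',tri((173.8,234.8),(230,262)))
print('beaker rim tri',tri((196.6,232.6),(245,228.5)))
print('scene body axis z.045', at_z(g,[(282.5,197)],.045).round(4))
for f in(t,g):
    v,u=np.mgrid[0:384,0:512]; o,d=ray(f,np.c_[u.ravel(),v.ravel()]); P=o+d*f['z_map'].ravel()[:,None]
    m=(P[:,2]>.135)&(P[:,0]>.3)&(P[:,1]>-.5)&(P[:,1]<.5)&(P[:,0]<.62)
    for y in np.arange(-.5,.5,.1):
        w=P[m&(P[:,1]>y)&(P[:,1]<y+.1)]; print(round(y,1),w[:,0].min().round(3) if len(w) else '-',end='; ')
    print()
E
```

```text
top body [[0.4264 0.0565 0.076 ]] bulb [[0.4279 0.0569 0.129 ]]
bulb tri (array([0.4321, 0.0589, 0.121 ]), np.float64(0.0082))
petri tri (array([0.4535, 0.1383, 0.0075]), np.float64(0.0003))
tube tri (array([0.4131, 0.3776, 0.1151]), np.float64(0.0021))
box tri (array([0.4272, 0.2937, 0.0156]), np.float64(0.0019))
beaker rim tri (array([0.4312, 0.2224, 0.0598]), np.float64(0.0027))
scene body axis z.045 [[0.4289 0.0585 0.045 ]]
-0.5 -; -0.4 -; -0.3 0.619; -0.2 0.619; -0.1 0.619; -0.0 0.349; 0.1 0.619; 0.2 0.578; 0.3 0.538; 0.4 0.561; 
-0.5 -; -0.4 -; -0.3 -; -0.2 -; -0.1 -; -0.0 -; 0.1 -; 0.2 0.579; 0.3 0.537; 0.4 0.562;
```

>>> {"name": "send_rows", "arguments": {
  "moves": [
    {"gripper": 1, "linear": [0, 0, 0], "rot": [-1.31, 0, 0]},
    {"gripper": 1, "linear": [0, 0, 0], "rot": [-1.31, 0, 0]},
    {"gripper": 1, "linear": [0, 0, 0], "rot": [-1.31, 0, 0]},
    {"gripper": 1, "linear": [0, 0, 0], "rot": [-1.31, 0, 0]},
    {"gripper": 1, "linear": [0, 0, 0], "rot": [-1.31, 0, 0]}
  ],
  "grip_force": 15
}}

```text
time_s: 0.72
eef_pos: [0.1592, -0.604, 0.2219]
tcp_rot: [-2.602, 1.57, 1.741]
wrist_force: [0.3, -0.2, 0.1]
opening: 0.0871
```

>>> {"name": "send_rows", "arguments": {
  "moves": [
    {"gripper": 1, "linear": [10, 5, -60], "rot": [-0.18, 0, 0]},
    {"gripper": 1, "linear": [20, 5, -120], "rot": [-0.369, 0, 0]},
    {"gripper": 1, "linear": [20, 5, -180], "rot": [-0.369, 0, 0]},
    {"gripper": 1, "linear": [20, 5, -240], "rot": [-0.369, 0, 0]},
    {"gripper": 1, "linear": [20, 5, -300], "rot": [-0.369, 0, 0]}
  ]
}}

```text
time_s: 1.35
eef_pos: [0.2743, -0.325, 0.2021]
tcp_rot: [3.054, 1.57, 1.476]
wrist_force: [1.1, 0.4, -0.0]
opening: 0.087
```

>>> {"name": "send_rows", "arguments": {
  "moves": [
    {"gripper": 1, "linear": [0, 22, -56], "rot": [0, 0, 0]},
    {"gripper": 1, "linear": [0, 45, -112], "rot": [0, 0, 0]},
    {"gripper": 1, "linear": [0, 67, -168], "rot": [0, 0, 0]},
    {"gripper": 1, "linear": [0, 90, -224], "rot": [0, 0, 0]},
    {"gripper": 1, "linear": [0, 112, -280], "rot": [0, 0, 0]}
  ]
}}

```text
time_s: 1.98
eef_pos: [0.3881, -0.0459, 0.2026]
tcp_rot: [1.137, 1.57, -0.44]
wrist_force: [0.6, -1.0, -0.7]
opening: 0.0869
```

>>> {"name": "send_rows", "arguments": {
  "moves": [
    {"gripper": 1, "linear": [0, 22, -55], "rot": [0, 0, 0]},
    {"gripper": 1, "linear": [0, 42, -103], "rot": [0, 0, 0]},
    {"gripper": 1, "linear": [40, 42, -103], "rot": [0, 0, 0]},
    {"gripper": 1, "linear": [40, 42, -103], "rot": [0, 0, 0]}
  ]
}}

```text
time_s: 2.48
eef_pos: [0.4276, 0.0557, 0.1594]
tcp_rot: [-1.599, 1.563, 3.108]
wrist_force: [-0.1, 0.5, -0.5]
opening: 0.087
```

```bash
python3 - <<'E'
from h import *
s=robot.get_state(); print(s['eef_pos'],s['time_s'])
f=grab('scene','s1'); a=cv2.imread('pics/s1.png')
cv2.imwrite('pics/s1c.png',cv2.resize(a[60:270,180:400],None,fx=2.8,fy=2.8,interpolation=cv2.INTER_CUBIC))
E
```

```text
[0.42757841 0.05569952 0.15943426] 2.475
```

View pics/s1c.png

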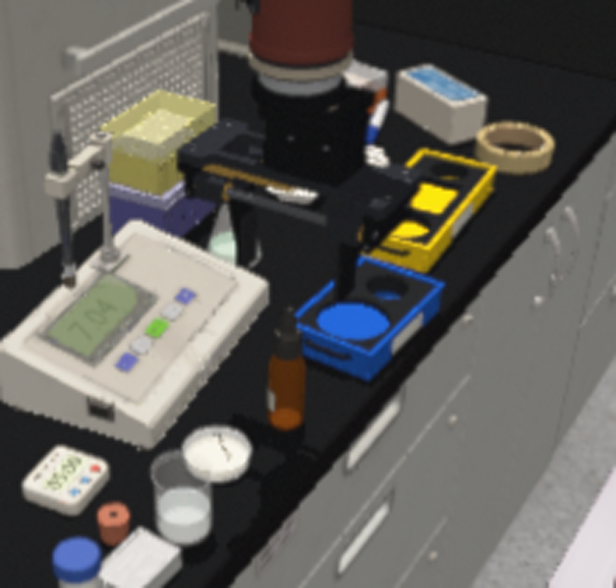

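Scene view: the open fingers straddle the line above the bottle (bulb tip at (287,320) of the crop). Going down to grip.

>>> {"name": "send_rows", "arguments": {
  "moves": [
    {"gripper": 1, "linear": [30, 0, -2], "rot": [0, 0, 0]},
    {"gripper": 1, "linear": [65, 0, -2], "rot": [0, 0, 0]},
    {"gripper": 1, "linear": [95, 0, -2], "rot": [0, 0, 0]},
    {"gripper": 1, "linear": [95, 0, -2], "rot": [0, 0, 0]},
    {"gripper": 1, "linear": [95, 0, -2], "rot": [0, 0, 0]}
  ]
}}

```text
time_s: 3.15
eef_pos: [0.432, 0.0563, 0.0695]
tcp_rot: [1.54, 1.568, -0.039]
wrist_force: [-0.0, -0.7, 0.2]
opening: 0.0868
```

>>> {"name": "send_rows", "arguments": {
  "moves": [
    {"gripper": -1, "linear": [0, 0, 0], "rot": [0, 0, 0]},
    {"gripper": -1, "linear": [0, 0, 0], "rot": [0, 0, 0]},
    {"gripper": -1, "linear": [0, 0, 0], "rot": [0, 0, 0]},
    {"gripper": -1, "linear": [0, 0, 0], "rot": [0, 0, 0]},
    {"gripper": -1, "linear": [0, 0, 0], "rot": [0, 0, 0]}
  ],
  "grip_force": 15
}}

```text
time_s: 3.78
eef_pos: [0.4305, 0.057, 0.0675]
tcp_rot: [-2.01, 1.571, 2.696]
wrist_force: [0.7, -0.7, 0.8]
opening: 0.0449
```

>>> {"name": "send_rows", "arguments": {
  "moves": [
    {"gripper": -1, "linear": [2, 0, 0], "rot": [0, 0, 0]},
    {"gripper": -1, "linear": [2, 0, 0], "rot": [0, 0, 0]},
    {"gripper": -1, "linear": [2, 0, 0], "rot": [0, 0, 0]},
    {"gripper": -1, "linear": [2, 0, 0], "rot": [0, 0, 0]}
  ]
}}

```text
time_s: 4.28
eef_pos: [0.4304, 0.0569, 0.0654]
tcp_rot: [-1.729, 1.571, 2.977]
wrist_force: [-0.1, 0.1, -0.9]
opening: 0.0328
```

>>> {"name": "send_rows", "arguments": {
  "moves": [
    {"gripper": -1, "linear": [-20, 0, 0], "rot": [0, 0, 0]},
    {"gripper": -1, "linear": [-55, 0, 0], "rot": [0, 0, 0]},
    {"gripper": -1, "linear": [-90, 0, 0], "rot": [0, 0, 0]},
    {"gripper": -1, "linear": [-100, 0, 0], "rot": [0, 0, 0]},
    {"gripper": -1, "linear": [-100, 0, 0], "rot": [0, 0, 0]}
  ]
}}

```text
time_s: 4.9
eef_pos: [0.4307, 0.0569, 0.1655]
tcp_rot: [1.502, 1.57, -0.076]
wrist_force: [0.0, -1.5, -1.2]
opening: 0.0327
```

>>> {"name": "send_rows", "arguments": {
  "moves": [
    {"gripper": -1, "linear": [0, 5, 40], "rot": [0, 0, 0]},
    {"gripper": -1, "linear": [0, 10, 90], "rot": [0, 0, 0]},
    {"gripper": -1, "linear": [0, 16, 140], "rot": [0, 0, 0]},
    {"gripper": -1, "linear": [0, 22, 190], "rot": [0, 0, 0]},
    {"gripper": -1, "linear": [0, 28, 240], "rot": [0, 0, 0]}
  ]
}}

```text
time_s: 5.52
eef_pos: [0.4558, -0.1843, 0.1632]
tcp_rot: [-2.174, 1.567, 2.532]
wrist_force: [0.8, 0.3, -1.1]
opening: 0.0323
```

>>> {"name": "send_rows", "arguments": {
  "moves": [
    {"gripper": -1, "linear": [0, 6, 50], "rot": [0, 0, 0]},
    {"gripper": -1, "linear": [0, 12, 100], "rot": [0, 0, 0]},
    {"gripper": -1, "linear": [0, 18, 150], "rot": [0, 0, 0]},
    {"gripper": -1, "linear": [0, 24, 200], "rot": [0, 0, 0]},
    {"gripper": -1, "linear": [0, 29, 240], "rot": [0, 0, 0]}
  ]
}}

```text
time_s: 6.15
eef_pos: [0.4833, -0.4245, 0.1624]
tcp_rot: [-2.397, 1.567, 2.308]
wrist_force: [0.2, 0.5, -0.7]
opening: 0.0326
```

>>> {"name": "send_rows", "arguments": {
  "moves": [
    {"gripper": -1, "linear": [0, 0, 12], "rot": [0, 0, 0]},
    {"gripper": -1, "linear": [0, 0, 12], "rot": [0, 0, 0]},
    {"gripper": -1, "linear": [0, 0, 12], "rot": [0, 0, 0]}
  ]
}}

```text
time_s: 6.52
eef_pos: [0.4841, -0.4338, 0.1646]
tcp_rot: [-2.595, 1.569, 2.112]
wrist_force: [-0.3, 0.2, -1.0]
opening: 0.0326
```

```bash
python3 - <<'E'
from h import *
s=robot.get_state(); print(s['eef_pos'],s['time_s'],s['opening'])
f=grab('scene','s2'); a=cv2.imread('pics/s2.png')
cv2.imwrite('pics/s2c.png',cv2.resize(a[20:220,270:410],None,fx=3,fy=3,interpolation=cv2.INTER_CUBIC))
E
```

```text
[ 0.48414393 -0.43378644  0.16457698] 6.525 0.0326442849348466
```

View pics/s2c.png

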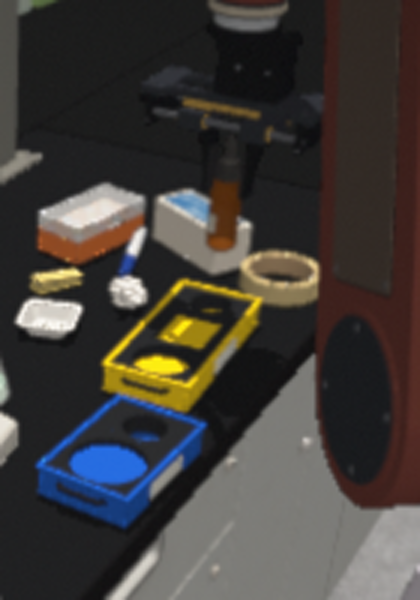

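The bottle hangs upright in the grip, with its foot at about crop (221,241). I'll check its offset from the TCP before lowering.

```bash
python3 - <<'E'
from h import *
f=load('s2'); s=robot.get_state(); p=s['eef_pos']
v,u=np.mgrid[0:384,0:512]; o,d=ray(f,np.c_[u.ravel(),v.ravel()]); P=o+d*f['z_map'].ravel()[:,None]
q=P[(abs(P[:,0]-p[0])<.04)&(abs(P[:,1]-p[1])<.04)&(P[:,2]>.103)&(P[:,2]<.155)]
print(len(q),q.min(0).round(4),q.max(0).round(4),'bottom z'); w=P[(abs(P[:,0]-p[0])<.03)&(abs(P[:,1]-p[1])<.03)&(P[:,2]>.06)]; print(w[:,2].min())
c=o[:2]; n=(c-p[:2])/np.linalg.norm(c-p[:2]); t=np.array([-n[1],n[0]])
e=(q[:,:2]-p[:2]); print('lateral range',(e@t).min(),(e@t).max(),'toward cam max',np.percentile(e@n,98)); print(n,t)
# tray recheck in this frame
P0=P[(P[:,0]>.38)&(P[:,0]<.58)&(P[:,1]>-.5)&(P[:,1]<-.21)]
E
```

```text
154 [ 0.4665 -0.4349  0.1041] [ 0.5021 -0.4094  0.1549] bottom z
0.10015470258645653
lateral range -0.01982326134491393 0.015190661957608662 toward cam max 0.022645436569847126
[-0.35670073  0.93421871] [-0.93421871 -0.35670073]
```

>>> {"name": "send_rows", "arguments": {
  "moves": [
    {"gripper": -1, "linear": [0, 2.5, 3], "rot": [0, 0, 0]},
    {"gripper": -1, "linear": [25, 2.5, 3], "rot": [0, 0, 0]},
    {"gripper": -1, "linear": [50, 2.5, 3], "rot": [0, 0, 0]},
    {"gripper": -1, "linear": [58, 2.5, 3], "rot": [0, 0, 0]},
    {"gripper": -1, "linear": [62, 2.5, 3], "rot": [0, 0, 0]}
  ]
}}

```text
time_s: 7.2
eef_pos: [0.4871, -0.4383, 0.1037]
tcp_rot: [0.907, 1.571, -0.67]
wrist_force: [-0.1, 0.3, -0.2]
opening: 0.0322
```

>>> {"name": "send_rows", "arguments": {
  "moves": [
    {"gripper": -1, "linear": [6, 0, 0], "rot": [0, 0, 0]},
    {"gripper": -1, "linear": [12, 0, 0], "rot": [0, 0, 0]},
    {"gripper": -1, "linear": [18, 0, 0], "rot": [0, 0, 0]},
    {"gripper": -1, "linear": [24, 0, 0], "rot": [0, 0, 0]},
    {"gripper": -1, "linear": [24, 0, 0], "rot": [0, 0, 0]}
  ]
}}

```text
time_s: 7.82
eef_pos: [0.4864, -0.4381, 0.0787]
tcp_rot: [-2.405, 1.569, 2.301]
wrist_force: [-0.0, 1.0, -0.4]
opening: 0.0327
```

```bash
python3 - <<'E'
from h import *
s=robot.get_state(); print(s['eef_pos'],s['wrist_force'])
f=grab('scene','s3'); a=cv2.imread('pics/s3.png')
cv2.imwrite('pics/s3c.png',cv2.resize(a[50:170,290:390],None,fx=5,fy=5,interpolation=cv2.INTER_CUBIC))
E
```

```text
[ 0.4863889  -0.43805592  0.078662  ] [-0.0244779   1.02878022 -0.43157046]
```

View pics/s3c.png

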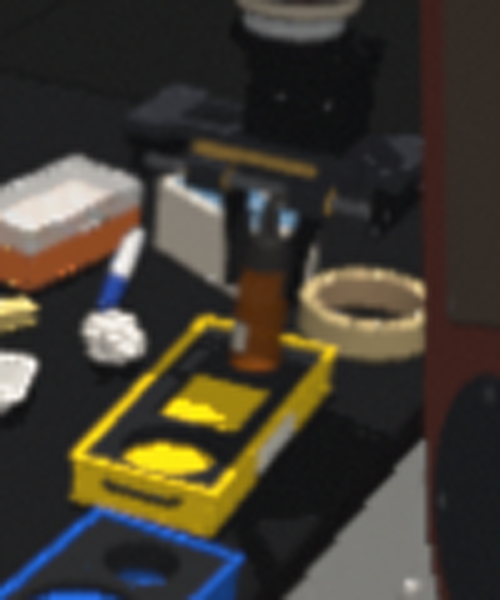

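The bottle is in the small hole, between the rim walls. Lowering the last 5 mm and releasing.

>>> {"name": "send_rows", "arguments": {
  "moves": [
    {"gripper": -1, "linear": [3, 0, 0], "rot": [0, 0, 0]},
    {"gripper": -1, "linear": [5, 0, 0], "rot": [0, 0, 0]},
    {"gripper": -1, "linear": [5, 0, 0], "rot": [0, 0, 0]}
  ]
}}

```text
time_s: 8.25
eef_pos: [0.4867, -0.4384, 0.0743]
tcp_rot: [-2.406, 1.57, 2.3]
wrist_force: [1.2, 0.6, -1.0]
opening: 0.0326
```

>>> {"name": "send_rows", "arguments": {
  "moves": [
    {"gripper": -0.1, "linear": [0, 0, 0], "rot": [0, 0, 0]},
    {"gripper": 0.2, "linear": [0, 0, 0], "rot": [0, 0, 0]},
    {"gripper": 0.8, "linear": [0, 0, 0], "rot": [0, 0, 0]},
    {"gripper": 0.8, "linear": [0, 0, 0], "rot": [0, 0, 0]},
    {"gripper": 0.8, "linear": [0, 0, 0], "rot": [0, 0, 0]}
  ]
}}

```text
time_s: 8.88
eef_pos: [0.4868, -0.4385, 0.0746]
tcp_rot: [0.827, 1.571, -0.75]
wrist_force: [-0.6, -0.6, -0.1]
opening: 0.0715
```

>>> {"name": "send_rows", "arguments": {
  "moves": [
    {"gripper": 0.8, "linear": [-50, 0, 0], "rot": [0, 0, 0]},
    {"gripper": 1, "linear": [-100, 0, 0], "rot": [0, 0, 0]},
    {"gripper": 1, "linear": [-100, -3, -58], "rot": [0, 0, 0]},
    {"gripper": 1, "linear": [-100, -7, -118], "rot": [0, 0, 0]},
    {"gripper": 1, "linear": [-100, -10, -178], "rot": [0, 0, 0]}
  ]
}}

```text
time_s: 9.5
eef_pos: [0.4777, -0.2589, 0.1747]
tcp_rot: [1.326, 1.57, -0.252]
wrist_force: [0.3, 0.5, 1.6]
opening: 0.0867
```

>>> {"name": "send_rows", "arguments": {
  "moves": [
    {"gripper": 1, "linear": [0, -3, -60], "rot": [0, 0, 0]},
    {"gripper": 1, "linear": [0, -7, -120], "rot": [0, 0, 0]},
    {"gripper": 1, "linear": [0, -10, -180], "rot": [0, 0, 0]},
    {"gripper": 1, "linear": [0, -13, -240], "rot": [0, 0, 0]},
    {"gripper": 1, "linear": [0, -17, -300], "rot": [0, 0, 0]}
  ]
}}

```text
time_s: 10.12
eef_pos: [0.4627, 0.0415, 0.175]
tcp_rot: [1.551, 1.57, -0.027]
wrist_force: [0.3, 0.6, 0.1]
opening: 0.087
```

>>> {"name": "send_rows", "arguments": {
  "moves": [
    {"gripper": 1, "linear": [0, -3, -50], "rot": [-0.18, 0, 0]},
    {"gripper": 1, "linear": [0, -6, -98], "rot": [-0.36, 0, 0]},
    {"gripper": 1, "linear": [25, -6, -98], "rot": [-0.54, 0, 0]},
    {"gripper": 1, "linear": [50, -6, -98], "rot": [-0.72, 0, 0]},
    {"gripper": 1, "linear": [80, -6, -98], "rot": [-0.785, 0, 0]}
  ]
}}

```text
time_s: 10.75
eef_pos: [0.458, 0.1382, 0.0944]
tcp_rot: [0.907, 1.569, 0.118]
wrist_force: [1.0, 0.9, -0.1]
opening: 0.0871
```

>>> {"name": "send_rows", "arguments": {
  "moves": [
    {"gripper": 1, "linear": [0, 0, 0], "rot": [0, 0, 0]},
    {"gripper": 1, "linear": [0, 0, 0], "rot": [0, 0, 0]}
  ]
}}

```text
time_s: 11.0
eef_pos: [0.4582, 0.1378, 0.0956]
tcp_rot: [0.942, 1.57, 0.148]
wrist_force: [-0.9, -0.1, 0.8]
opening: 0.0871
```

```bash
python3 - <<'E'
from h import *
s=robot.get_state(); print(s['eef_pos'],s['time_s'])
f=grab('scene','s4'); a=cv2.imread('pics/s4.png')
b=cv2.resize(a[40:140,310:380],None,fx=4,fy=4,interpolation=cv2.INTER_CUBIC); c=cv2.resize(a[140:290,160:290],None,fx=4,fy=4,interpolation=cv2.INTER_CUBIC)
b=cv2.copyMakeBorder(b,0,200,0,0,0); cv2.imwrite('pics/s4c.png',np.hstack([b[:600],c]))
E
```

```text
[0.45820234 0.1377871  0.09562624] 11.0
```

View pics/s4c.png

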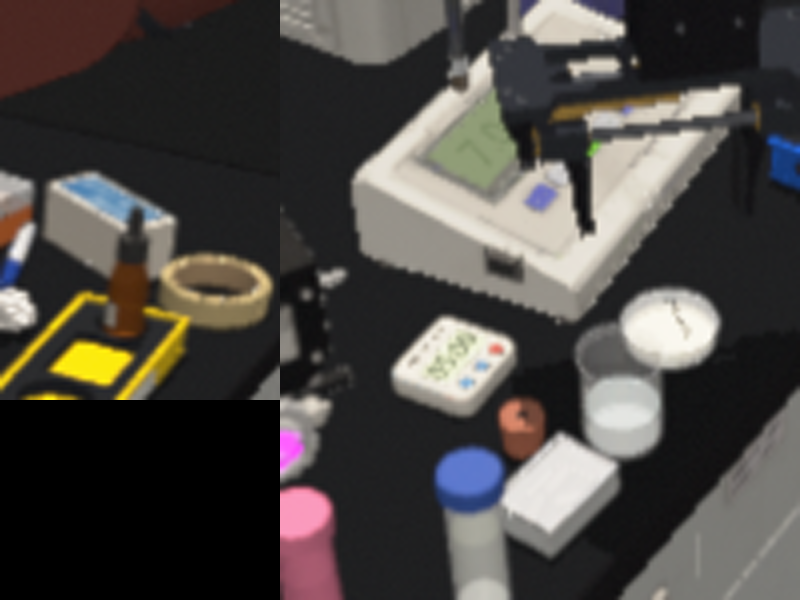

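Left: the bottle stands upright in its hole. Right: the Petri dish sits close to the balance corner and the beaker. I'll turn the jaws a little further and use a smaller opening.

>>> {"name": "send_rows", "arguments": {
  "moves": [
    {"gripper": 0.74, "linear": [0, -3, -3], "rot": [-0.15, 0, 0]},
    {"gripper": 0.74, "linear": [0, -3, -3], "rot": [-0.3, 0, 0]},
    {"gripper": 0.74, "linear": [20, -3, -3], "rot": [-0.3, 0, 0]},
    {"gripper": 0.74, "linear": [45, -3, -3], "rot": [-0.3, 0, 0]},
    {"gripper": 0.74, "linear": [55, -3, -3], "rot": [-0.3, 0, 0]}
  ]
}}

```text
time_s: 11.68
eef_pos: [0.4535, 0.1377, 0.0396]
tcp_rot: [0.722, 1.571, 0.229]
wrist_force: [-1.5, -0.9, 0.7]
opening: 0.0758
```

>>> {"name": "send_rows", "arguments": {
  "moves": [
    {"gripper": 0.74, "linear": [15, 0, 0], "rot": [0, 0, 0]},
    {"gripper": 0.74, "linear": [28, 0, 0], "rot": [0, 0, 0]},
    {"gripper": 0.74, "linear": [30, 0, 0], "rot": [0, 0, 0]},
    {"gripper": 0.74, "linear": [30, 0, 0], "rot": [0, 0, 0]},
    {"gripper": 0.74, "linear": [30, 0, 0], "rot": [0, 0, 0]}
  ]
}}

```text
time_s: 12.3
eef_pos: [0.4538, 0.1378, 0.01]
tcp_rot: [0.643, 1.57, 0.151]
wrist_force: [-0.1, 0.8, 0.7]
opening: 0.0759
```

>>> {"name": "send_rows", "arguments": {
  "moves": [
    {"gripper": -0.2, "linear": [0.5, 0, 0], "rot": [0, 0, 0]},
    {"gripper": -0.2, "linear": [0.5, 0, 0], "rot": [0, 0, 0]},
    {"gripper": -0.2, "linear": [0.5, 0, 0], "rot": [0, 0, 0]},
    {"gripper": -0.2, "linear": [0.5, 0, 0], "rot": [0, 0, 0]}
  ],
  "grip_force": 8
}}

```text
time_s: 12.8
eef_pos: [0.4534, 0.1378, 0.0092]
tcp_rot: [0.673, 1.571, 0.181]
wrist_force: [-0.3, 0.4, 0.8]
opening: 0.0606
```

>>> {"name": "send_rows", "arguments": {
  "moves": [
    {"gripper": -0.2, "linear": [-10, 0, 0], "rot": [0, 0, 0]},
    {"gripper": -0.2, "linear": [-40, 0, 0], "rot": [0, 0, 0]},
    {"gripper": -0.2, "linear": [-80, 0, 0], "rot": [0, 0, 0]},
    {"gripper": -0.2, "linear": [-110, 0, 0], "rot": [0, 0, 0]},
    {"gripper": -0.2, "linear": [-110, 0, 0], "rot": [0, 0, 0]}
  ]
}}

```text
time_s: 13.42
eef_pos: [0.4556, 0.1381, 0.1224]
tcp_rot: [0.615, 1.564, 0.123]
wrist_force: [0.2, 0.3, -0.7]
opening: 0.0602
```

>>> {"name": "send_rows", "arguments": {
  "moves": [
    {"gripper": -0.2, "linear": [0, -41, 18.5], "rot": [0.18, 0, 0]},
    {"gripper": -0.2, "linear": [0, -83, 37], "rot": [0.36, 0, 0]},
    {"gripper": -0.2, "linear": [0, -124, 55.5], "rot": [0.54, 0, 0]},
    {"gripper": -0.2, "linear": [0, -165, 74], "rot": [0.72, 0, 0]},
    {"gripper": -0.2, "linear": [0, -206.5, 92.5], "rot": [0.9, 0, 0]}
  ]
}}

```text
time_s: 14.05
eef_pos: [0.4362, -0.089, 0.1181]
tcp_rot: [-2.162, 1.569, 2.723]
wrist_force: [0.0, -0.7, -0.5]
opening: 0.0605
```

>>> {"name": "send_rows", "arguments": {
  "moves": [
    {"gripper": -0.2, "linear": [0, 0, 0], "rot": [0.179, 0, 0]},
    {"gripper": -0.2, "linear": [20, 0, 0], "rot": [0.179, 0, 0]},
    {"gripper": -0.2, "linear": [50, 0, 0], "rot": [0.179, 0, 0]},
    {"gripper": -0.2, "linear": [60, 0, 0], "rot": [0.179, 0, 0]},
    {"gripper": -0.2, "linear": [60, 0, 0], "rot": [0.179, 0, 0]}
  ]
}}

```text
time_s: 14.68
eef_pos: [0.4362, -0.0875, 0.0582]
tcp_rot: [-1.949, 1.568, 2.763]
wrist_force: [0.4, -0.2, 0.2]
opening: 0.0605
```

```bash
python3 - <<'E'
from h import *
s=robot.get_state(); print(s['eef_pos'],s['tcp_rot'])
f=grab('scene','s5'); a=cv2.imread('pics/s5.png')
cv2.imwrite('pics/s5c.png',cv2.resize(a[100:210,260:360],None,fx=5,fy=5,interpolation=cv2.INTER_CUBIC))
v,u=np.mgrid[0:384,0:512]; o,d=ray(f,np.c_[u.ravel(),v.ravel()]); P=o+d*f['z_map'].ravel()[:,None]
p=s['eef_pos']; q=P[(abs(P[:,0]-p[0])<.06)&(abs(P[:,1]-p[1])<.045)&(P[:,2]>p[2]-.009)&(P[:,2]<p[2]+.002)]
print(q.min(0),q.max(0))
E
```

```text
[ 0.43624522 -0.08750554  0.05815295] [-1.94909417  1.56819104  2.7628674 ]
[ 0.39855455 -0.092757    0.04983881] [ 0.47525158 -0.05485776  0.06008739]
```

View pics/s5c.png

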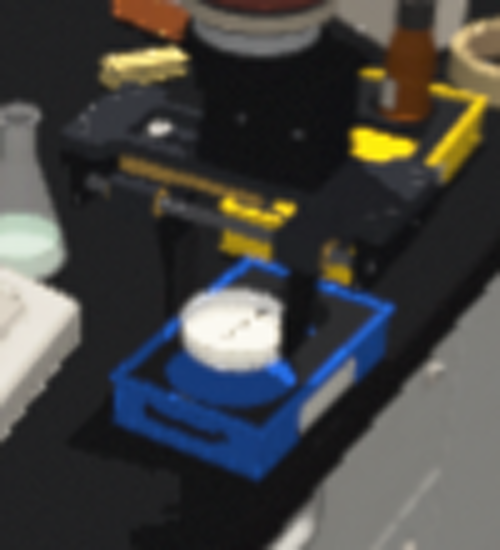

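Dish is held level, straight above the big blue hole (about (225,380)).

>>> {"name": "send_rows", "arguments": {
  "moves": [
    {"gripper": -0.2, "linear": [8, 2, 1], "rot": [0, 0, 0]},
    {"gripper": -0.2, "linear": [15, 2, 1], "rot": [0, 0, 0]},
    {"gripper": -0.2, "linear": [21, 2, 1], "rot": [0, 0, 0]},
    {"gripper": -0.2, "linear": [24, 2, 1], "rot": [0, 0, 0]},
    {"gripper": -0.2, "linear": [25, 2, 1], "rot": [0, 0, 0]}
  ]
}}

```text
time_s: 15.35
eef_pos: [0.439, -0.0888, 0.0338]
tcp_rot: [-2.02, 1.57, 2.691]
wrist_force: [-0.5, -0.7, -0.3]
opening: 0.0608
```

>>> {"name": "send_rows", "arguments": {
  "moves": [
    {"gripper": -0.2, "linear": [0, 0, 0], "rot": [0, 0, 0]},
    {"gripper": -0.2, "linear": [0, 0, 0], "rot": [0, 0, 0]}
  ]
}}

```text
time_s: 15.6
eef_pos: [0.4394, -0.089, 0.0343]
tcp_rot: [1.232, 1.57, -0.34]
wrist_force: [0.2, 0.2, 0.1]
opening: 0.0605
```

>>> {"name": "send_rows", "arguments": {
  "moves": [
    {"gripper": -0.2, "linear": [2, 0, 0], "rot": [0, 0, 0]},
    {"gripper": -0.2, "linear": [2, 0, 0], "rot": [0, 0, 0]},
    {"gripper": 0.55, "linear": [2, 0, 0], "rot": [0, 0, 0]},
    {"gripper": 0.55, "linear": [2, 0, 0], "rot": [0, 0, 0]},
    {"gripper": 0.55, "linear": [2, 0, 0], "rot": [0, 0, 0]}
  ]
}}

```text
time_s: 16.23
eef_pos: [0.4392, -0.089, 0.0321]
tcp_rot: [1.136, 1.571, -0.435]
wrist_force: [0.5, 0.9, -0.4]
opening: 0.0672
```

>>> {"name": "send_rows", "arguments": {
  "moves": [
    {"gripper": 0.6, "linear": [-15, 0, 0], "rot": [0, 0, 0]},
    {"gripper": 1, "linear": [-60, 0, 0], "rot": [0, 0, 0]},
    {"gripper": 1, "linear": [-90, 0, -30], "rot": [0, 0, 0]},
    {"gripper": 1, "linear": [-90, -2, -80], "rot": [0, 0, 0]},
    {"gripper": 1, "linear": [-90, -3, -140], "rot": [0, 0, 0]}
  ]
}}

```text
time_s: 16.85
eef_pos: [0.4373, 0.0519, 0.1242]
tcp_rot: [1.493, 1.567, -0.08]
wrist_force: [1.5, -0.3, -0.5]
opening: 0.0866
```

>>> {"name": "send_rows", "arguments": {
  "moves": [
    {"gripper": 1, "linear": [0, -1, -60], "rot": [0, 0, 0]},
    {"gripper": 1, "linear": [0, -3, -120], "rot": [0, 0, 0]},
    {"gripper": 1, "linear": [0, -5, -174], "rot": [0, 0, 0]},
    {"gripper": 1, "linear": [0, -5, -174], "rot": [0, 0, 0]},
    {"gripper": 1, "linear": [0, -5, -174], "rot": [0, 0, 0]}
  ]
}}

```text
time_s: 17.48
eef_pos: [0.4314, 0.2251, 0.1227]
tcp_rot: [1.015, 1.57, -0.555]
wrist_force: [0.9, 0.1, -1.4]
opening: 0.0865
```

```bash
python3 - <<'E'
from h import *
s=robot.get_state(); print(s['eef_pos'],s['time_s'],s['tcp_rot'])
f=grab('scene','s6'); t=grab('top','t6'); a=cv2.imread('pics/s6.png'); b=cv2.imread('pics/t6.png')
A=cv2.resize(a[130:300,160:360],None,fx=4,fy=4,interpolation=cv2.INTER_CUBIC)[80:600]
cv2.imwrite('pics/s6c.png',A)
for g,n in((f,'scene'),(t,'top')):
    v,u=np.mgrid[0:384,0:512]; o,d=ray(g,np.c_[u.ravel(),v.ravel()]); P=o+d*g['z_map'].ravel()[:,None]
    q=P[(abs(P[:,0]-.4385)<.034)&(abs(P[:,1]+.088)<.034)&(P[:,2]>.033)&(P[:,2]<.045)]
    print(n,'petri',len(q),((q.min(0)+q.max(0))/2).round(4),np.median(q,0).round(4))
    q=P[(abs(P[:,0]-.4875)<.034)&(abs(P[:,1]+.434)<.034)&(P[:,2]>.04)]
    print(n,'drop',len(q),q.min(0).round(4),q.max(0).round(4))
E
```

```text
[0.4313583  0.22509015 0.12266737] 17.475 [ 1.01507795  1.57019544 -0.554993  ]
scene petri 232 [ 0.439  -0.088   0.0371] [ 0.4375 -0.0846  0.0371]
scene drop 220 [ 0.4695 -0.4416  0.0401] [ 0.5028 -0.4139  0.1389]
top petri 346 [ 0.4394 -0.088   0.0383] [ 0.4388 -0.0878  0.0369]
top drop 198 [ 0.4686 -0.4446  0.0402] [ 0.5032 -0.4163  0.1405]
```

View pics/s6c.png

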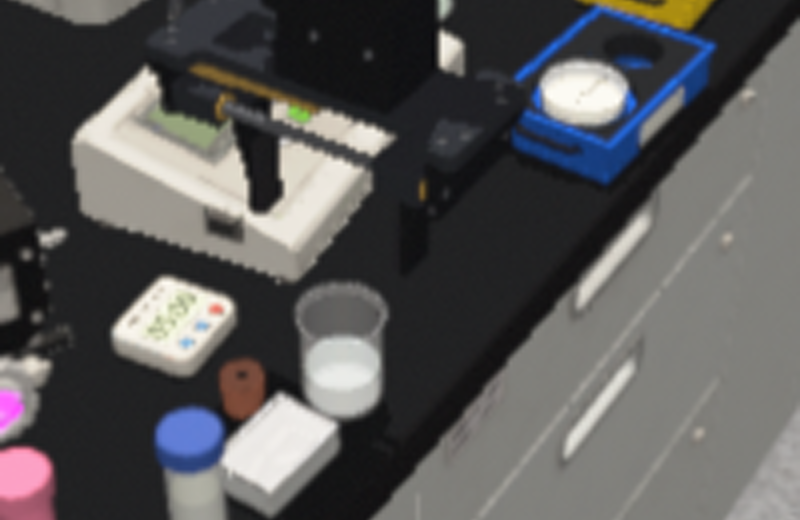

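Dish sits level in its hole (top z 0.037–0.038, centre (0.439,-0.088)). Gripper straddles the beaker.

>>> {"name": "send_rows", "arguments": {
  "moves": [
    {"gripper": 1, "linear": [35, 0, 0], "rot": [0, 0, 0]},
    {"gripper": 1, "linear": [75, 0, 0], "rot": [0, 0, 0]},
    {"gripper": 1, "linear": [102, 0, 0], "rot": [0, 0, 0]},
    {"gripper": 1, "linear": [102, 0, 0], "rot": [0, 0, 0]},
    {"gripper": 1, "linear": [102, 0, 0], "rot": [0, 0, 0]}
  ]
}}

```text
time_s: 18.2
eef_pos: [0.4325, 0.2246, 0.0212]
tcp_rot: [1.859, 1.569, 0.286]
wrist_force: [-0.4, -0.3, 0.4]
opening: 0.0873
```

>>> {"name": "send_rows", "arguments": {
  "moves": [
    {"gripper": -0.3, "linear": [0, 0, 0], "rot": [0, 0, 0]},
    {"gripper": -0.3, "linear": [0, 0, 0], "rot": [0, 0, 0]},
    {"gripper": -0.3, "linear": [0, 0, 0], "rot": [0, 0, 0]},
    {"gripper": -0.3, "linear": [0, 0, 0], "rot": [0, 0, 0]},
    {"gripper": -0.3, "linear": [0, 0, 0], "rot": [0, 0, 0]}
  ],
  "grip_force": 10
}}

```text
time_s: 18.82
eef_pos: [0.4313, 0.2252, 0.0201]
tcp_rot: [-1.84, 1.571, 2.872]
wrist_force: [-0.9, -1.0, 1.0]
opening: 0.05
```

>>> {"name": "send_rows", "arguments": {
  "moves": [
    {"gripper": -0.3, "linear": [0, 0, 0], "rot": [0, 0, 0]},
    {"gripper": -0.3, "linear": [0, 0, 0], "rot": [0, 0, 0]}
  ]
}}

```text
time_s: 19.08
eef_pos: [0.4314, 0.2251, 0.0201]
tcp_rot: [-1.958, 1.571, 2.754]
wrist_force: [-1.0, 0.3, 2.2]
opening: 0.0505
```

>>> {"name": "send_rows", "arguments": {
  "moves": [
    {"gripper": -0.3, "linear": [-15, 0, 0], "rot": [0, 0, 0]},
    {"gripper": -0.3, "linear": [-50, 0, 0], "rot": [0, 0, 0]},
    {"gripper": -0.3, "linear": [-90, 0, 0], "rot": [0, 0, 0]},
    {"gripper": -0.3, "linear": [-100, 0, 0], "rot": [0, 0, 0]},
    {"gripper": -0.3, "linear": [-100, 0, 0], "rot": [0, 0, 0]}
  ]
}}

```text
time_s: 19.7
eef_pos: [0.4318, 0.2252, 0.1207]
tcp_rot: [1.859, 1.569, 0.287]
wrist_force: [0.0, 0.6, -0.4]
opening: 0.0505
```

>>> {"name": "send_rows", "arguments": {
  "moves": [
    {"gripper": -0.3, "linear": [0, 3, 35], "rot": [0, 0, 0]},
    {"gripper": -0.3, "linear": [0, 8, 85], "rot": [0, 0, 0]},
    {"gripper": -0.3, "linear": [0, 13, 140], "rot": [0, 0, 0]},
    {"gripper": -0.3, "linear": [0, 18, 195], "rot": [0, 0, 0]},
    {"gripper": -0.3, "linear": [0, 23, 250], "rot": [0, 0, 0]}
  ]
}}

```text
time_s: 20.32
eef_pos: [0.4528, -0.0263, 0.1182]
tcp_rot: [-1.832, 1.568, 2.88]
wrist_force: [1.3, 0.7, -0.4]
opening: 0.0497
```

>>> {"name": "send_rows", "arguments": {
  "moves": [
    {"gripper": -0.3, "linear": [0, 5, 55], "rot": [0, 0, 0]},
    {"gripper": -0.3, "linear": [0, 10, 110], "rot": [0, 0, 0]},
    {"gripper": -0.3, "linear": [0, 15, 165], "rot": [0, 0, 0]},
    {"gripper": -0.3, "linear": [0, 20, 220], "rot": [0, 0, 0]},
    {"gripper": -0.3, "linear": [0, 25, 264], "rot": [0, 0, 0]}
  ]
}}

```text
time_s: 20.95
eef_pos: [0.4778, -0.2904, 0.1177]
tcp_rot: [-2.232, 1.567, 2.479]
wrist_force: [0.1, -0.3, -0.4]
opening: 0.0504
```

>>> {"name": "send_rows", "arguments": {
  "moves": [
    {"gripper": -0.3, "linear": [20, 0, 0], "rot": [0, 0, 0]},
    {"gripper": -0.3, "linear": [45, 0, 0], "rot": [0, 0, 0]},
    {"gripper": -0.3, "linear": [55, 0, 0], "rot": [0, 0, 0]},
    {"gripper": -0.3, "linear": [55, 0, 0], "rot": [0, 0, 0]},
    {"gripper": -0.3, "linear": [55, 0, 0], "rot": [0, 0, 0]}
  ]
}}

```text
time_s: 21.58
eef_pos: [0.4796, -0.2891, 0.0657]
tcp_rot: [0.882, 1.57, -0.689]
wrist_force: [0.6, -0.1, -1.0]
opening: 0.05
```

```bash
python3 - <<'E'
from h import *
s=robot.get_state(); p=s['eef_pos']; print(p,s['time_s'],s['opening'])
f=grab('scene','s7'); a=cv2.imread('pics/s7.png')
cv2.imwrite('pics/s7c.png',cv2.resize(a[70:190,280:380],None,fx=5,fy=5,interpolation=cv2.INTER_CUBIC))
v,u=np.mgrid[0:384,0:512]; o,d=ray(f,np.c_[u.ravel(),v.ravel()]); P=o+d*f['z_map'].ravel()[:,None]
q=P[(abs(P[:,0]-p[0])<.03)&(abs(P[:,1]-p[1])<.045)&(P[:,2]>p[2]-.018)&(P[:,2]<p[2]+.03)]
print(q.min(0),q.max(0))
E
```

```text
[ 0.47958174 -0.28908349  0.06566645] 21.575 0.04997105349180722
[ 0.4499152  -0.31600864  0.04782532] [ 0.50927597 -0.26272942  0.09536649]
```

View pics/s7c.png

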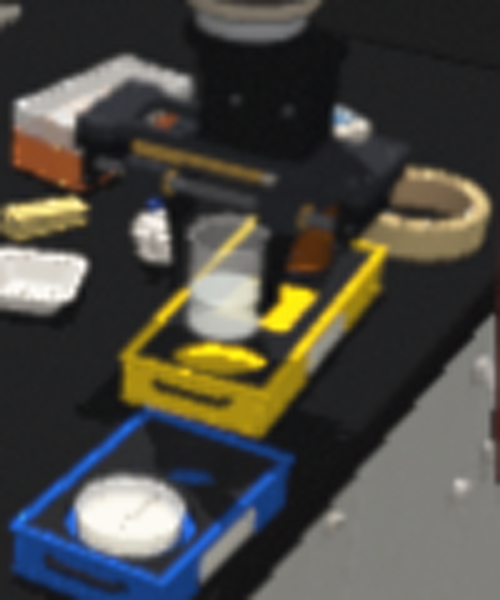

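Beaker hangs upright right above the big round yellow hole; the depth gives centre y -0.289. Lowering.

>>> {"name": "send_rows", "arguments": {
  "moves": [
    {"gripper": -0.3, "linear": [8, 0, 0], "rot": [0, 0, 0]},
    {"gripper": -0.3, "linear": [16, 0, 0], "rot": [0, 0, 0]},
    {"gripper": -0.3, "linear": [22, 0, 0], "rot": [0, 0, 0]},
    {"gripper": -0.3, "linear": [28, 0, 0], "rot": [0, 0, 0]},
    {"gripper": -0.3, "linear": [28, 0, 0], "rot": [0, 0, 0]}
  ]
}}

```text
time_s: 22.25
eef_pos: [0.4786, -0.2886, 0.0362]
tcp_rot: [-2.254, 1.569, 2.458]
wrist_force: [0.2, -0.1, 0.2]
opening: 0.05
```

>>> {"name": "send_rows", "arguments": {
  "moves": [
    {"gripper": -0.3, "linear": [1, 0, 0], "rot": [0, 0, 0]},
    {"gripper": -0.3, "linear": [1, 0, 0], "rot": [0, 0, 0]}
  ]
}}

```text
time_s: 22.5
eef_pos: [0.4793, -0.2891, 0.0362]
tcp_rot: [0.916, 1.57, -0.655]
wrist_force: [-0.3, -0.8, -0.4]
opening: 0.0498
```

>>> {"name": "send_rows", "arguments": {
  "moves": [
    {"gripper": 0.3, "linear": [0, 0, 0], "rot": [0, 0, 0]},
    {"gripper": 0.8, "linear": [0, 0, 0], "rot": [0, 0, 0]},
    {"gripper": 0.8, "linear": [0, 0, 0], "rot": [0, 0, 0]},
    {"gripper": 0.8, "linear": [0, 0, 0], "rot": [0, 0, 0]},
    {"gripper": 0.8, "linear": [-20, 0, 0], "rot": [0, 0, 0]}
  ]
}}

```text
time_s: 23.12
eef_pos: [0.4778, -0.2879, 0.0545]
tcp_rot: [-2.247, 1.567, 2.464]
wrist_force: [0.4, -0.6, -0.0]
opening: 0.0772
```

>>> {"name": "send_rows", "arguments": {
  "moves": [
    {"gripper": 1, "linear": [-50, 0, 0], "rot": [0, 0, 0]},
    {"gripper": 1, "linear": [-104, 0, -10], "rot": [0, 0, 0]},
    {"gripper": 1, "linear": [-104, -6, -68], "rot": [0, 0, 0]},
    {"gripper": 1, "linear": [-104, -12, -128], "rot": [0, 0, 0]},
    {"gripper": 1, "linear": [-104, -18, -188], "rot": [0, 0, 0]}
  ]
}}

```text
time_s: 23.75
eef_pos: [0.4609, -0.0994, 0.1603]
tcp_rot: [1.479, 1.57, -0.094]
wrist_force: [0.7, 0.3, -0.2]
opening: 0.0871
```

>>> {"name": "send_rows", "arguments": {
  "moves": [
    {"gripper": 1, "linear": [0, -6, -60], "rot": [0, 0, 0]},
    {"gripper": 1, "linear": [0, -12, -120], "rot": [0, 0, 0]},
    {"gripper": 1, "linear": [0, -18, -180], "rot": [0, 0, 0]},
    {"gripper": 1, "linear": [0, -24, -240], "rot": [0, 0, 0]},
    {"gripper": 1, "linear": [0, -30, -300], "rot": [0, 0, 0]}
  ]
}}

```text
time_s: 24.38
eef_pos: [0.431, 0.201, 0.1605]
tcp_rot: [1.745, 1.57, 0.173]
wrist_force: [1.5, 0.1, -0.5]
opening: 0.087
```

>>> {"name": "send_rows", "arguments": {
  "moves": [
    {"gripper": 1, "linear": [0, -6, -60], "rot": [0, 0, 0]},
    {"gripper": 1, "linear": [0, -12, -120], "rot": [0, 0, 0]},
    {"gripper": 1, "linear": [0, -18, -180], "rot": [0, 0, 0]},
    {"gripper": 1, "linear": [0, -18, -180], "rot": [0, 0, 0]},
    {"gripper": 1, "linear": [0, -18, -180], "rot": [0, 0, 0]}
  ]
}}

```text
time_s: 25.0
eef_pos: [0.4131, 0.3788, 0.1596]
tcp_rot: [-0.533, 1.57, -2.103]
wrist_force: [-0.0, -0.2, 0.5]
opening: 0.0875
```

```bash
python3 - <<'E'
from h import *
s=robot.get_state(); p=s['eef_pos']; print(p,s['time_s'],s['opening'],s['tcp_rot'])
f=grab('scene','s8'); a=cv2.imread('pics/s8.png')
A=cv2.resize(a[170:320,120:270],None,fx=4,fy=4,interpolation=cv2.INTER_CUBIC);B=cv2.resize(a[60:160,300:350],None,fx=4,fy=4,interpolation=cv2.INTER_CUBIC)
B=cv2.copyMakeBorder(B,0,200,0,0,0); cv2.imwrite('pics/s8c.png',np.hstack([A,B]))
E
```

```text
[0.41307681 0.37878804 0.15962562] 25.0 0.08748229463053342 [-0.53270407  1.56960791 -2.10300649]
```

View pics/s8c.png

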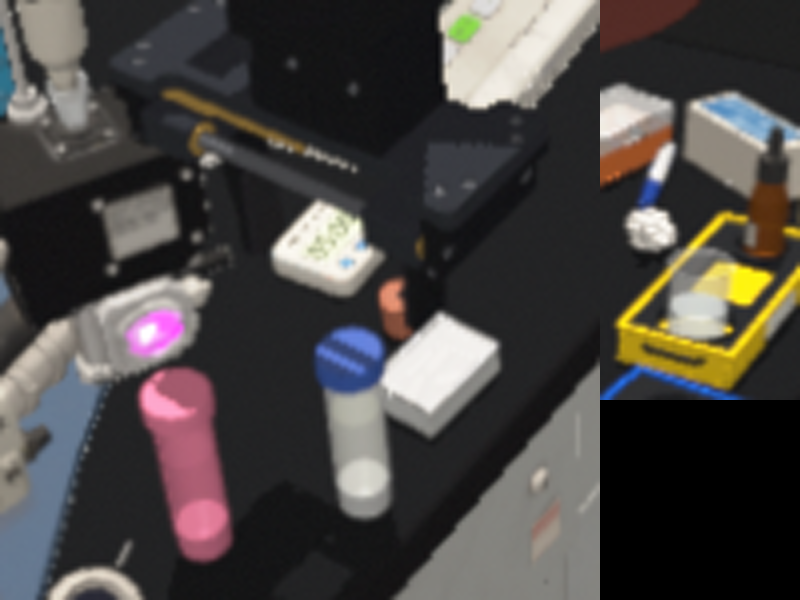

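Beaker stands upright in its hole. The gripper straddles the blue cap (crop (350,360)).

>>> {"name": "send_rows", "arguments": {
  "moves": [
    {"gripper": 1, "linear": [30, 0, -1], "rot": [0, 0, 0]},
    {"gripper": 1, "linear": [60, 0, -1], "rot": [0, 0, 0]},
    {"gripper": 1, "linear": [71, 0, -1], "rot": [0, 0, 0]},
    {"gripper": 1, "linear": [71, 0, -1], "rot": [0, 0, 0]},
    {"gripper": 1, "linear": [71, 0, -1], "rot": [0, 0, 0]}
  ]
}}

```text
time_s: 25.68
eef_pos: [0.4145, 0.3803, 0.0905]
tcp_rot: [2.172, 1.569, 0.6]
wrist_force: [0.6, 0.3, 0.8]
opening: 0.087
```

>>> {"name": "send_rows", "arguments": {
  "moves": [
    {"gripper": -0.6, "linear": [0, 0, 0], "rot": [0, 0, 0]},
    {"gripper": -0.6, "linear": [0, 0, 0], "rot": [0, 0, 0]},
    {"gripper": -0.6, "linear": [0, 0, 0], "rot": [0, 0, 0]},
    {"gripper": -0.6, "linear": [0, 0, 0], "rot": [0, 0, 0]},
    {"gripper": -0.6, "linear": [0, 0, 0], "rot": [0, 0, 0]}
  ],
  "grip_force": 15
}}

```text
time_s: 26.3
eef_pos: [0.4134, 0.3801, 0.089]
tcp_rot: [-0.984, 1.571, -2.555]
wrist_force: [0.5, -0.1, 0.4]
opening: 0.0451
```

>>> {"name": "send_rows", "arguments": {
  "moves": [
    {"gripper": -0.6, "linear": [0, 0, 0], "rot": [0, 0, 0]},
    {"gripper": -0.6, "linear": [0, 0, 0], "rot": [0, 0, 0]},
    {"gripper": -0.6, "linear": [0, 0, 0], "rot": [0, 0, 0]},
    {"gripper": -0.6, "linear": [0, 0, 0], "rot": [0, 0, 0]}
  ]
}}

```text
time_s: 26.8
eef_pos: [0.4135, 0.3801, 0.089]
tcp_rot: [-1.825, 1.571, 2.887]
wrist_force: [0.6, 0.3, 0.6]
opening: 0.0332
```

>>> {"name": "send_rows", "arguments": {
  "moves": [
    {"gripper": -0.6, "linear": [-15, 0, 0], "rot": [0, 0, 0]},
    {"gripper": -0.6, "linear": [-45, 0, 0], "rot": [0, 0, 0]},
    {"gripper": -0.6, "linear": [-75, 0, 0], "rot": [0, 0, 0]},
    {"gripper": -0.6, "linear": [-80, 0, 0], "rot": [0, 0, 0]},
    {"gripper": -0.6, "linear": [-80, 0, 0], "rot": [0, 0, 0]}
  ]
}}

```text
time_s: 27.42
eef_pos: [0.4135, 0.3801, 0.1692]
tcp_rot: [2.232, 1.57, 0.661]
wrist_force: [-0.4, -0.2, 0.1]
opening: 0.0328
```

>>> {"name": "send_rows", "arguments": {
  "moves": [
    {"gripper": -0.6, "linear": [0, 1, 35], "rot": [0, 0, 0]},
    {"gripper": -0.6, "linear": [0, 3, 90], "rot": [0, 0, 0]},
    {"gripper": -0.6, "linear": [0, 6, 150], "rot": [0, 0, 0]},
    {"gripper": -0.6, "linear": [0, 9, 210], "rot": [0, 0, 0]},
    {"gripper": -0.6, "linear": [0, 11, 270], "rot": [0, 0, 0]}
  ]
}}

```text
time_s: 28.05
eef_pos: [0.4231, 0.1083, 0.1675]
tcp_rot: [-1.443, 1.569, -3.014]
wrist_force: [1.4, -0.5, -0.9]
opening: 0.0328
```

>>> {"name": "send_rows", "arguments": {
  "moves": [
    {"gripper": -0.6, "linear": [0, 2, 60], "rot": [0, 0, 0]},
    {"gripper": -0.6, "linear": [0, 4, 120], "rot": [0, 0, 0]},
    {"gripper": -0.6, "linear": [0, 7, 180], "rot": [0, 0, 0]},
    {"gripper": -0.6, "linear": [0, 9, 235], "rot": [0, 0, 0]},
    {"gripper": -0.6, "linear": [0, 11, 269], "rot": [0, 0, 0]}
  ]
}}

```text
time_s: 28.68
eef_pos: [0.4339, -0.161, 0.1675]
tcp_rot: [-1.992, 1.568, 2.717]
wrist_force: [0.7, -0.3, -1.1]
opening: 0.0331
```

>>> {"name": "send_rows", "arguments": {
  "moves": [
    {"gripper": -0.6, "linear": [10, 0, 0], "rot": [0, 0, 0]},
    {"gripper": -0.6, "linear": [25, 0, 0], "rot": [0, 0, 0]},
    {"gripper": -0.6, "linear": [32, 0, 0], "rot": [0, 0, 0]},
    {"gripper": -0.6, "linear": [32, 0, 0], "rot": [0, 0, 0]},
    {"gripper": -0.6, "linear": [32, 0, 0], "rot": [0, 0, 0]}
  ]
}}

```text
time_s: 29.3
eef_pos: [0.4355, -0.1584, 0.1373]
tcp_rot: [1.151, 1.57, -0.42]
wrist_force: [0.2, -0.6, -1.1]
opening: 0.0333
```

```bash
python3 - <<'E'
from h import *
s=robot.get_state(); p=s['eef_pos']; print(p,s['time_s'],s['opening'])
f=grab('scene','s9'); a=cv2.imread('pics/s9.png')
cv2.imwrite('pics/s9c.png',cv2.resize(a[90:210,260:360],None,fx=5,fy=5,interpolation=cv2.INTER_CUBIC))
v,u=np.mgrid[0:384,0:512]; o,d=ray(f,np.c_[u.ravel(),v.ravel()]); P=o+d*f['z_map'].ravel()[:,None]
for z0,z1 in((.052,.075),(.085,.115),(.122,.136),(.15,.16)):
    q=P[(abs(P[:,0]-p[0])<.022)&(abs(P[:,1]-p[1])<.04)&(P[:,2]>z0)&(P[:,2]<z1)]
    print(z0,len(q),q.min(0).round(4),q.max(0).round(4))
E
```

```text
[ 0.4354843 -0.1584319  0.1373083] 29.3 0.033269898360858634
0.052 65 [ 0.4209 -0.1627  0.0528] [ 0.4479 -0.1423  0.0747]
0.085 93 [ 0.4208 -0.1614  0.0858] [ 0.4482 -0.1424  0.1149]
0.122 43 [ 0.4217 -0.161   0.1221] [ 0.4451 -0.1418  0.1356]
0.15 90 [ 0.4144 -0.1751  0.15  ] [ 0.4564 -0.1383  0.1599]
```

View pics/s9c.png

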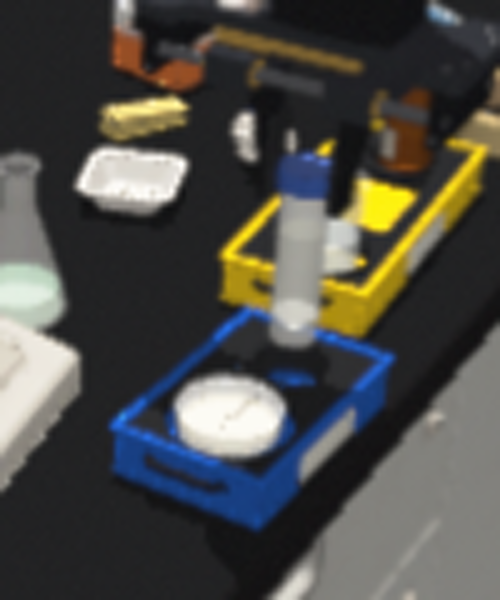

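Tube hangs vertical over the small blue hole (crop (295,375)).

>>> {"name": "send_rows", "arguments": {
  "moves": [
    {"gripper": -0.6, "linear": [8, 0, 1.5], "rot": [0, 0, 0]},
    {"gripper": -0.6, "linear": [16, 0, 1.5], "rot": [0, 0, 0]},
    {"gripper": -0.6, "linear": [25, 0, 1.5], "rot": [0, 0, 0]},
    {"gripper": -0.6, "linear": [33, 0, 1.5], "rot": [0, 0, 0]},
    {"gripper": -0.6, "linear": [39, 0, 1.5], "rot": [0, 0, 0]}
  ]
}}

```text
time_s: 29.98
eef_pos: [0.4349, -0.1603, 0.0972]
tcp_rot: [-2.087, 1.57, 2.625]
wrist_force: [0.4, -0.2, -0.6]
opening: 0.0332
```

>>> {"name": "send_rows", "arguments": {
  "moves": [
    {"gripper": -0.6, "linear": [0, 0, 0], "rot": [0, 0, 0]},
    {"gripper": -0.6, "linear": [0, 0, 0], "rot": [0, 0, 0]}
  ]
}}

```text
time_s: 30.22
eef_pos: [0.4353, -0.1605, 0.0982]
tcp_rot: [0.782, 1.571, -0.789]
wrist_force: [-0.8, 0.4, -0.1]
opening: 0.0328
```

>>> {"name": "send_rows", "arguments": {
  "moves": [
    {"gripper": -0.1, "linear": [0, 0, 0], "rot": [0, 0, 0]},
    {"gripper": 0.3, "linear": [0, 0, 0], "rot": [0, 0, 0]},
    {"gripper": 0.8, "linear": [0, 0, 0], "rot": [0, 0, 0]},
    {"gripper": 0.8, "linear": [0, 0, 0], "rot": [0, 0, 0]},
    {"gripper": 0.8, "linear": [-15, 0, 0], "rot": [0, 0, 0]}
  ]
}}

```text
time_s: 30.85
eef_pos: [0.4342, -0.1599, 0.1125]
tcp_rot: [-2.097, 1.568, 2.615]
wrist_force: [0.4, -1.4, 0.5]
opening: 0.0712
```

>>> {"name": "send_rows", "arguments": {
  "moves": [
    {"gripper": 1, "linear": [-50, 0, 0], "rot": [0, 0, 0]},
    {"gripper": 1, "linear": [-60, 0, -20], "rot": [0, 0, 0]},
    {"gripper": 1, "linear": [-60, -1, -80], "rot": [0, 0, 0]},
    {"gripper": 1, "linear": [-60, -2, -140], "rot": [0, 0, 0]},
    {"gripper": 1, "linear": [-60, -3, -200], "rot": [0, 0, 0]}
  ]
}}

```text
time_s: 31.48
eef_pos: [0.4325, 0.0411, 0.1746]
tcp_rot: [1.53, 1.568, -0.042]
wrist_force: [0.7, 0.2, 0.0]
opening: 0.0872
```

>>> {"name": "send_rows", "arguments": {
  "moves": [
    {"gripper": 1, "linear": [20, -1, -60], "rot": [0, 0, 0]},
    {"gripper": 1, "linear": [40, -2, -115], "rot": [0, 0, 0]},
    {"gripper": 1, "linear": [60, -3, -170], "rot": [0, 0, 0]},
    {"gripper": 1, "linear": [80, -4, -225], "rot": [0, 0, 0]},
    {"gripper": 1, "linear": [100, -4, -256], "rot": [0, 0, 0]}
  ]
}}

```text
time_s: 32.1
eef_pos: [0.4286, 0.2985, 0.0738]
tcp_rot: [2.162, 1.569, 0.593]
wrist_force: [0.9, 0.2, -0.1]
opening: 0.0872
```

>>> {"name": "send_rows", "arguments": {
  "moves": [
    {"gripper": 1, "linear": [0, 0, 0], "rot": [0, 0, 0]},
    {"gripper": 1, "linear": [0, 0, 0], "rot": [0, 0, 0]}
  ]
}}

```text
time_s: 32.35
eef_pos: [0.4288, 0.2954, 0.0739]
tcp_rot: [1.446, 1.57, -0.125]
wrist_force: [-0.5, -0.1, 0.4]
opening: 0.0868
```

```bash
python3 - <<'E'
from h import *
s=robot.get_state(); p=s['eef_pos']; print(p,s['time_s'],s['opening'],s['tcp_rot'])
f=grab('scene','s10'); a=cv2.imread('pics/s10.png')
A=cv2.resize(a[190:290,170:270],None,fx=4,fy=4,interpolation=cv2.INTER_CUBIC);B=cv2.resize(a[90:190,270:370],None,fx=4,fy=4,interpolation=cv2.INTER_CUBIC)
cv2.imwrite('pics/s10c.png',np.hstack([A,B]))
t=load('top0')
for g in(t,load('scene0')):
    v,u=np.mgrid[0:384,0:512]; o,d=ray(g,np.c_[u.ravel(),v.ravel()]); P=o+d*g['z_map'].ravel()[:,None]
    q=P[(P[:,0]>.4)&(P[:,0]<.46)&(P[:,1]>.255)&(P[:,1]<.335)&(P[:,2]>.016)&(P[:,2]<.028)]
    print('box',cv2.minAreaRect((q[:,:2]*1000).astype(np.float32)))
E
```

```text
[0.42878465 0.2953542  0.07391507] 32.35 0.08680732663654893 [ 1.44568945  1.57015595 -0.12523103]
box ((429.06610107421875, 294.5953369140625), (62.70773696899414, 41.76646041870117), 85.3177719116211)
box ((428.9844970703125, 295.7033996582031), (63.340511322021484, 43.26852035522461), 86.43081665039062)
```

View pics/s10c.png

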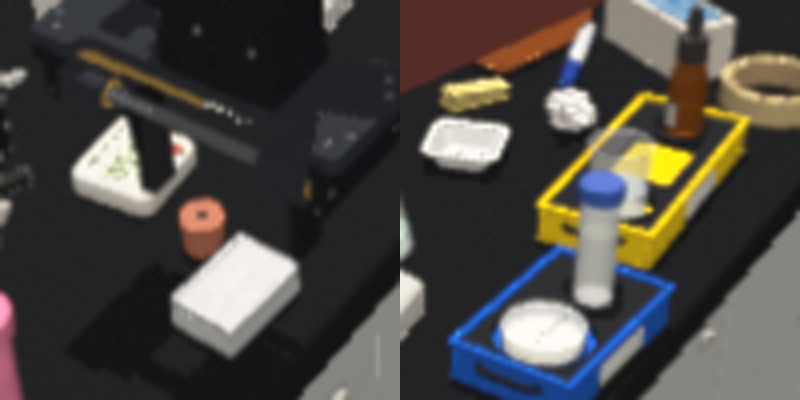

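The tube stands upright in its hole. Now gripping the box, which is turned about −4°, keeping clear of the stopper.

>>> {"name": "send_rows", "arguments": {
  "moves": [
    {"gripper": 0.4, "linear": [0, 0, -3], "rot": [0.06, 0, 0]},
    {"gripper": 0.4, "linear": [25, 0, -3], "rot": [0.06, 0, 0]},
    {"gripper": 0.4, "linear": [48, 0, -3], "rot": [0.06, 0, 0]},
    {"gripper": 0.4, "linear": [62, 0, -3], "rot": [0.06, 0, 0]},
    {"gripper": 0.4, "linear": [64, 0, -3], "rot": [0.06, 0, 0]}
  ]
}}

```text
time_s: 33.02
eef_pos: [0.4283, 0.2978, 0.0088]
tcp_rot: [-1.025, 1.57, -2.657]
wrist_force: [-0.2, -0.5, -0.3]
opening: 0.0611
```

>>> {"name": "send_rows", "arguments": {
  "moves": [
    {"gripper": 0.4, "linear": [0, 0, 0], "rot": [0, 0, 0]},
    {"gripper": -0.4, "linear": [0, 0, 0], "rot": [0, 0, 0]},
    {"gripper": -0.4, "linear": [0, 0, 0], "rot": [0, 0, 0]},
    {"gripper": -0.4, "linear": [0, 0, 0], "rot": [0, 0, 0]},
    {"gripper": -0.4, "linear": [0, 0, 0], "rot": [0, 0, 0]}
  ],
  "grip_force": 12
}}

```text
time_s: 33.65
eef_pos: [0.4287, 0.2988, 0.0095]
tcp_rot: [2.083, 1.57, 0.452]
wrist_force: [-1.1, -0.6, 3.4]
opening: 0.0426
```

>>> {"name": "send_rows", "arguments": {
  "moves": [
    {"gripper": -0.4, "linear": [-15, 0, 0], "rot": [0, 0, 0]},
    {"gripper": -0.4, "linear": [-50, 0, 0], "rot": [0, 0, 0]},
    {"gripper": -0.4, "linear": [-90, 0, 0], "rot": [0, 0, 0]},
    {"gripper": -0.4, "linear": [-130, 0, 0], "rot": [0, 0, 0]},
    {"gripper": -0.4, "linear": [-150, 0, 0], "rot": [0, 0, 0]}
  ]
}}

```text
time_s: 34.28
eef_pos: [0.4295, 0.2992, 0.1628]
tcp_rot: [2.098, 1.566, 0.466]
wrist_force: [0.6, 0.8, -0.5]
opening: 0.0424
```

>>> {"name": "send_rows", "arguments": {
  "moves": [
    {"gripper": -0.4, "linear": [0, 6, 45], "rot": [0, 0, 0]},
    {"gripper": -0.4, "linear": [0, 15, 105], "rot": [0, 0, 0]},
    {"gripper": -0.4, "linear": [0, 24, 165], "rot": [0, 0, 0]},
    {"gripper": -0.4, "linear": [0, 33, 225], "rot": [0, 0, 0]},
    {"gripper": -0.4, "linear": [0, 41, 285], "rot": [0, 0, 0]}
  ]
}}

```text
time_s: 34.9
eef_pos: [0.4521, 0.0098, 0.1601]
tcp_rot: [1.528, 1.569, -0.103]
wrist_force: [0.7, -0.3, -1.0]
opening: 0.0421
```

>>> {"name": "send_rows", "arguments": {
  "moves": [
    {"gripper": -0.4, "linear": [0, 9, 60], "rot": [0, 0, 0]},
    {"gripper": -0.4, "linear": [0, 17, 120], "rot": [0, 0, 0]},
    {"gripper": -0.4, "linear": [0, 26, 180], "rot": [0, 0, 0]},
    {"gripper": -0.4, "linear": [0, 35, 240], "rot": [0, 0, 0]},
    {"gripper": -0.4, "linear": [0, 43, 300], "rot": [0, 0, 0]}
  ]
}}

```text
time_s: 35.52
eef_pos: [0.4768, -0.2925, 0.1601]
tcp_rot: [1.184, 1.57, -0.448]
wrist_force: [0.6, -0.6, 0.3]
opening: 0.0423
```

>>> {"name": "send_rows", "arguments": {
  "moves": [
    {"gripper": -0.4, "linear": [0, 5, 40], "rot": [-0.05, 0, 0]},
    {"gripper": -0.4, "linear": [0, 10.5, 72.5], "rot": [-0.11, 0, 0]},
    {"gripper": -0.4, "linear": [30, 10.5, 72.5], "rot": [-0.11, 0, 0]},
    {"gripper": -0.4, "linear": [65, 10.5, 72.5], "rot": [-0.11, 0, 0]},
    {"gripper": -0.4, "linear": [90, 10.5, 72.5], "rot": [-0.11, 0, 0]}
  ]
}}

```text
time_s: 36.15
eef_pos: [0.4824, -0.3631, 0.0681]
tcp_rot: [-2.439, 1.569, 2.322]
wrist_force: [0.7, 0.2, -1.0]
opening: 0.0422
```

>>> {"name": "send_rows", "arguments": {
  "moves": [
    {"gripper": -0.4, "linear": [0, 0, 0], "rot": [0, 0, 0]},
    {"gripper": -0.4, "linear": [0, 0, 0], "rot": [0, 0, 0]}
  ]
}}

```text
time_s: 36.4
eef_pos: [0.4836, -0.364, 0.0706]
tcp_rot: [0.759, 1.569, -0.762]
wrist_force: [0.4, -0.2, -0.2]
opening: 0.0425
```

```bash
python3 - <<'E'
from h import *
s=robot.get_state(); p=s['eef_pos']; print(p,s['time_s'],s['opening'],s['tcp_rot'])
f=grab('scene','s11'); a=cv2.imread('pics/s11.png')
cv2.imwrite('pics/s11c.png',cv2.resize(a[60:180,280:380],None,fx=5,fy=5,interpolation=cv2.INTER_CUBIC))
v,u=np.mgrid[0:384,0:512]; o,d=ray(f,np.c_[u.ravel(),v.ravel()]); P=o+d*f['z_map'].ravel()[:,None]
im=f['image'].reshape(-1,3).astype(int); w=(im.min(1)>110)
q=P[w&(abs(P[:,0]-p[0])<.03)&(abs(P[:,1]-p[1])<.05)&(P[:,2]>p[2]-.012)&(P[:,2]<p[2]+.016)]
print(len(q),q.min(0).round(4),q.max(0).round(4),cv2.minAreaRect((q[:,:2]*1000).astype(np.float32)))
E
```

```text
[ 0.48363256 -0.36395764  0.07059909] 36.4 0.042538159028910796 [ 0.75938162  1.56908566 -0.76179423]
174 [ 0.4603 -0.3978  0.062 ] [ 0.5088 -0.3141  0.0863] ((483.9087219238281, -355.66064453125), (82.19833374023438, 49.24769973754883), 87.147705078125)
```

View pics/s11c.png

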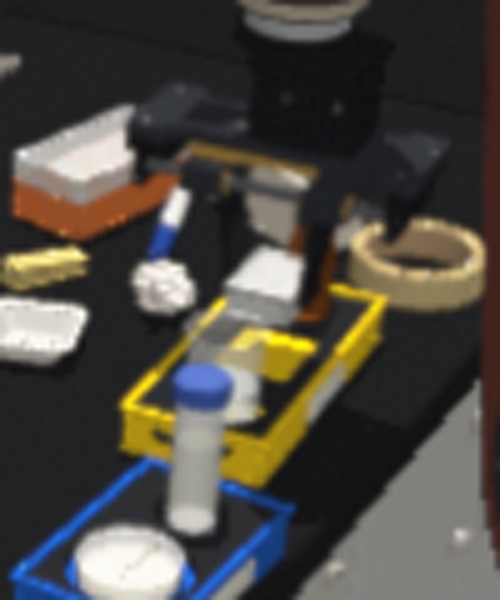

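Box is held level over the rectangular hole, with its far edge at y −0.398, so its centre is about −0.367. Lowering.

>>> {"name": "send_rows", "arguments": {
  "moves": [
    {"gripper": -0.4, "linear": [12, 0, 0], "rot": [0, 0, 0]},
    {"gripper": -0.4, "linear": [22, 0, 0], "rot": [0, 0, 0]},
    {"gripper": -0.4, "linear": [30, 0, 0], "rot": [0, 0, 0]},
    {"gripper": -0.4, "linear": [36, 0, 0], "rot": [0, 0, 0]},
    {"gripper": -0.4, "linear": [38, 0, 0], "rot": [0, 0, 0]}
  ]
}}

```text
time_s: 37.08
eef_pos: [0.4827, -0.3632, 0.0303]
tcp_rot: [-2.382, 1.57, 2.38]
wrist_force: [-0.1, 1.0, 0.5]
opening: 0.0422
```

>>> {"name": "send_rows", "arguments": {
  "moves": [
    {"gripper": -0.4, "linear": [0, 0, 0], "rot": [0, 0, 0]},
    {"gripper": -0.4, "linear": [0, 0, 0], "rot": [0, 0, 0]}
  ]
}}

```text
time_s: 37.33
eef_pos: [0.4832, -0.3637, 0.0314]
tcp_rot: [0.756, 1.57, -0.765]
wrist_force: [-0.6, -0.1, -0.1]
opening: 0.0427
```

>>> {"name": "send_rows", "arguments": {
  "moves": [
    {"gripper": 0.25, "linear": [0, 0, 0], "rot": [0, 0, 0]},
    {"gripper": 0.25, "linear": [0, 0, 0], "rot": [0, 0, 0]},
    {"gripper": 0.25, "linear": [0, 0, 0], "rot": [0, 0, 0]}
  ]
}}

```text
time_s: 37.7
eef_pos: [0.4831, -0.3635, 0.0312]
tcp_rot: [0.873, 1.571, -0.649]
wrist_force: [-0.1, 0.1, -0.1]
opening: 0.0537
```

>>> {"name": "send_rows", "arguments": {
  "moves": [
    {"gripper": 0.25, "linear": [-20, 0, 0], "rot": [0, 0, 0]},
    {"gripper": 0.25, "linear": [-70, 0, 0], "rot": [0, 0, 0]},
    {"gripper": 0.25, "linear": [-120, 0, 0], "rot": [0, 0, 0]},
    {"gripper": 0.25, "linear": [-170, 0, 0], "rot": [0, 0, 0]},
    {"gripper": 0.25, "linear": [-200, 0, 0], "rot": [0, 0, 0]}
  ]
}}

```text
time_s: 38.33
eef_pos: [0.4839, -0.3643, 0.2364]
tcp_rot: [0.748, 1.565, -0.773]
wrist_force: [0.3, -0.4, -0.2]
opening: 0.0545
```

>>> {"name": "send_rows", "arguments": {
  "moves": [
    {"gripper": 0.25, "linear": [0, 0, -60], "rot": [0, 0, 0]},
    {"gripper": 0.25, "linear": [0, 0, -120], "rot": [0, 0, 0]},
    {"gripper": 0.25, "linear": [0, 0, -180], "rot": [0, 0, 0]},
    {"gripper": 0.25, "linear": [0, 0, -240], "rot": [0, 0, 0]},
    {"gripper": 0.25, "linear": [0, 0, -300], "rot": [0, 0, 0]}
  ]
}}

```text
time_s: 38.95
eef_pos: [0.468, -0.0621, 0.2328]
tcp_rot: [1.284, 1.568, -0.238]
wrist_force: [1.9, 0.4, 0.1]
opening: 0.0543
```

>>> {"name": "send_rows", "arguments": {
  "moves": [
    {"gripper": 0.25, "linear": [0, 0, -60], "rot": [0, 0, 0]},
    {"gripper": 0.25, "linear": [0, 0, -120], "rot": [0, 0, 0]},
    {"gripper": 0.25, "linear": [0, 0, -180], "rot": [0, 0, 0]},
    {"gripper": 0.25, "linear": [0, 0, -240], "rot": [0, 0, 0]},
    {"gripper": 0.25, "linear": [0, 0, -300], "rot": [0, 0, 0]}
  ]
}}

```text
time_s: 39.58
eef_pos: [0.4532, 0.2379, 0.233]
tcp_rot: [1.786, 1.568, 0.265]
wrist_force: [1.0, 0.1, 0.8]
opening: 0.0544
```

>>> {"name": "send_rows", "arguments": {
  "moves": [
    {"gripper": 0.25, "linear": [0, 0, 0], "rot": [0, 0, 0]},
    {"gripper": 0.25, "linear": [0, 0, 0], "rot": [0, 0, 0]},
    {"gripper": 0.25, "linear": [0, 0, 0], "rot": [0, 0, 0]}
  ]
}}

```text
time_s: 39.95
eef_pos: [0.4537, 0.2346, 0.2316]
tcp_rot: [1.333, 1.57, -0.19]
wrist_force: [0.7, -0.1, 1.1]
opening: 0.0542
```

```bash
python3 - <<'E'
from h import *
s=robot.get_state(); print(s['eef_pos'],s['time_s'],s['opening'])
f=grab('scene','s12'); t=grab('top','t12'); a=cv2.imread('pics/s12.png'); b=cv2.imread('pics/t12.png')
A=cv2.resize(a[70:200,270:370],None,fx=4,fy=4,interpolation=cv2.INTER_CUBIC)
B=cv2.resize(b[150:280,285:385+60],None,fx=2.5,fy=4,interpolation=cv2.INTER_CUBIC)
cv2.imwrite('pics/s12c.png',np.hstack([A,B]))
yt=(np.array([.483,-.3545]),np.radians(3)); bt=(np.array([.437,-.1165]),np.radians(-2))
def fr(tr,xy):
    c,a=tr; R=np.array([[np.cos(a),-np.sin(a)],[np.sin(a),np.cos(a)]]); return (xy-c)@R
for g,n in((f,'scene'),(t,'top')):
    v,u=np.mgrid[0:384,0:512]; o,d=ray(g,np.c_[u.ravel(),v.ravel()]); P=o+d*g['z_map'].ravel()[:,None]
    for nm,tr,c,r,z0,z1 in(('beaker',yt,(0,66),.031,.07,.09),('box',yt,(0,-12),.037,.037,.048),('drop',yt,(0,-80),.03,.05,.15),('petri',bt,(0,28),.034,.033,.045),('tube',bt,(0,-43),.024,.105,.13)):
        l=fr(tr,P[:,:2]); m=(abs(l-np.array(c)/1000)<[.03 if nm!='petri' else .034,r]).all(1)&(P[:,2]>z0)&(P[:,2]<z1); q=l[m]
        print(n,nm,m.sum(),((np.percentile(q,1,0)+np.percentile(q,99,0))/2).round(4),(np.percentile(q,99,0)-np.percentile(q,1,0)).round(4),'zmax',np.percentile(P[m,2],[50,98]).round(4))
E
```

```text
[0.45365044 0.2346361  0.23158879] 39.95 0.054238726341203976
scene beaker 94 [-0.0009  0.0646] [0.0493 0.054 ] zmax [0.0751 0.0809]
scene box 79 [-0.0022 -0.0123] [0.0403 0.064 ] zmax [0.0421 0.0461]
scene drop 198 [-0.0014 -0.074 ] [0.0285 0.0237] zmax [0.0883 0.1349]
scene petri 233 [-0.0005  0.0301] [0.0572 0.0592] zmax [0.037  0.0397]
scene tube 100 [ 0.0002 -0.0421] [0.0319 0.0331] zmax [0.117  0.1206]
top beaker 82 [-0.0006  0.0651] [0.0508 0.0481] zmax [0.0772 0.0829]
top box 296 [-0.0003 -0.0128] [0.0416 0.0611] zmax [0.0414 0.0469]
top drop 180 [-0.0017 -0.0749] [0.0318 0.0246] zmax [0.0919 0.1366]
top petri 331 [0.0006 0.028 ] [0.0563 0.0565] zmax [0.0372 0.0429]
top tube 139 [ 0.0006 -0.0434] [0.032  0.0341] zmax [0.1179 0.1219]
```

View pics/s12c.png

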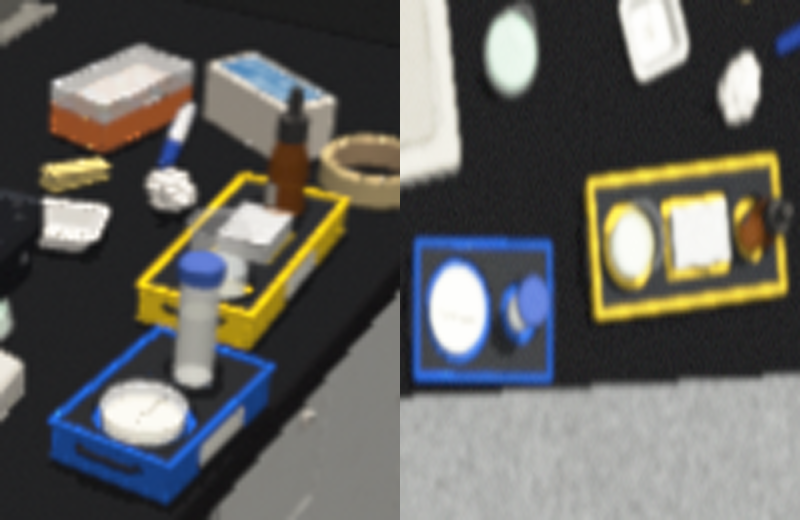

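Both views show all five upright in the right cut-outs, with the measured top heights matching floor plus object height. I'll check the bystanders and then hand in.

```bash
python3 - <<'E'
from h import *
for n,c,z0 in(('flask',(.61,-.154),.03),('stopper',(.475,.264),.01),('timer',(.547,.237),.008)):
  for a,b in(('top0','t12'),('scene0','s12')):
    r=[]
    for k in(a,b):
        g=load(k); v,u=np.mgrid[0:384,0:512]; o,d=ray(g,np.c_[u.ravel(),v.ravel()]); P=o+d*g['z_map'].ravel()[:,None]
        m=(abs(P[:,:2]-c)<.04).all(1)&(P[:,2]>z0)&(P[:,2]<.12); r.append((m.sum(),np.median(P[m],0).round(3)))
    print(n,a,r)
print(robot.sign_off())
E
```

```text
flask top0 [(np.int64(232), array([ 0.62 , -0.153,  0.059])), (np.int64(243), array([ 0.619, -0.154,  0.057]))]
flask scene0 [(np.int64(285), array([ 0.62, -0.15,  0.06])), (np.int64(1), array([ 0.6  , -0.147,  0.03 ]))]
stopper top0 [(np.int64(226), array([0.447, 0.263, 0.024])), (np.int64(0), array([nan, nan, nan]))]
stopper scene0 [(np.int64(280), array([0.451, 0.267, 0.022])), (np.int64(112), array([0.473, 0.268, 0.023]))]
timer top0 [(np.int64(424), array([0.546, 0.238, 0.016])), (np.int64(279), array([0.547, 0.229, 0.015]))]
timer scene0 [(np.int64(439), array([0.543, 0.244, 0.015])), (np.int64(438), array([0.543, 0.244, 0.015]))]
the job is handed in; nothing more can be done
None
  return _methods._mean(a, axis=axis, dtype=dtype,
  ret = um.true_divide(
```

Both kits are made up and the job was handed in at about 40 s of the 131 s allowed. The gripper was empty and clear of everything. Sign-off gave no verdict.

**Placings:** in the last two camera views all five things stood upright in the right cut-outs. The tops measured within about 3 mm of floor plus object height. Four centres were within about 2.5 mm of the cut-out centre. The dropper bottle read about 6 mm off along the tray (-0.074 to -0.075 m against -0.080 m). Part of that is because the cameras see only its near side, and it is within the 11 mm allowed.

**Bystanders:**
- **Flask:** unmoved to about 1 mm from the top; in the last scene view the arm hid it.
- **Timer:** unchanged in the scene view. The top view was partly hidden by the arm and read 9 mm different.
- **Stopper:** hidden from above at the end. In the scene view it was where it had been measured at the start, within about 3 mm. The raw before-and-after numbers differ (0.451 to 0.473 m in x) because the first window also took in the box.

I felt no contact with any of the three, and force readings stayed under 4 N throughout.

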